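# Isolate the controller and draw its fuse carrier

## Task

Take the green stylus out of its blue stand, use it to press the red button recessed in the grey controller all the way down (this isolates the fuse slot), and stand the stylus back in its stand and let go of it. Then, with the fuse carrier still seated, pinch its two orange side catches fully together, lift the carrier straight out and finish while still holding it by the pinched catches, upright and still, with its foot at least 5 cm above the controller's top. Leave the other things on the table where they are.

Things in the scene. Friction and masses are not known exactly. Their poses are not given: they have to be found in the camera images.
- controller: Grey flat electronics box, screwed down: 110 mm along its x, 200 mm along its y, top at 55 mm, with a black foot plate (116 x 206 x 8 mm). Origin: centre of the underside; z up. The carrier slot (black bezel) is at x=0, y=+50 mm, the recessed red button (yellow bezel) at x=0, y=-55 mm. Nothing but the carrier stands above the top.
- slot_mouth (a point): Centre of the slot's mouth, on the controller's top (55 mm up). The mouth is 37 x 37 mm; below a 6 mm thick lip on its two y sides the slot widens along y, and there the catches' hooks hold the carrier.
- button (a joint): Travel of the red button: 0 up, 0.004 m fully pressed (straight down). Its spring takes about 1.2 N at first and 3.6 N at full travel; it comes back up by itself. Below the full travel it is rigid.
- button_top (a point): Centre of the red button's top face (12 mm across), 10 mm below the controller's top when up, at the bottom of a square hole 14 x 14 mm: too narrow for fingers, wide enough for the stylus tip.
- stylus: Green square-barrelled stylus standing tip down in the stand, about 35 g. Origin: the end of the tip; z along it towards the grip end. Steel tip 5 mm across for the first 25 mm, a cone from there up to 45 mm, then a square barrel 15 x 15 mm (sides along its x and y) up to 125 mm. In the stand the upper 63 mm of the barrel is free to grip.
- stylus_tip (a point): The end of the stylus tip (the same point as its origin).
- stylus_stand: Blue stand on a dark foot, screwed down: foot 74 x 74 mm, block 70 x 70 mm up to 30 mm, then 50 x 50 mm up to 70 mm. Origin: centre of the underside; z up. In its middle a square hole 18 x 18 mm goes from the top down to 30 mm, then 10 x 10 mm down to 8 mm, where the stylus tip rests. Hole and stylus sides are along the stand's x and y; the stylus stands upright within about 3 degrees.
- carrier: Black fuse carrier with orange side catches, seated in the slot, axes as the controller's, about 115 g. Origin: centre of the foot's underside, 8 mm above the table when seated; z up, 92 mm tall. Foot 34 x 34 mm, web 34 mm in x, 16 mm in y; cap 36 x 24 mm (x, y) from 86 to 92 mm. Take it from above by the catches' pads, fingers closing along its y. It has 1.5 mm of play sideways.
- carrier_foot (a point): Centre of the underside of the carrier's foot (the carrier's origin). With the catches free the carrier can rise only about 1.5 mm; with both pinched by more than 3.5 mm it lifts straight out.
- catch_left (a joint): Travel of the catch on the carrier's +y side: 0 free (latched), 0.0045 m pressed fully inward to its stop. Spring: about 1.8 N at first, 5.9 N at full travel; it springs back when let go.
- catch_right (a joint): The same for the catch on the carrier's -y side.
- beaker_small: Bystander at the back: clear small beaker, 63 mm across, 70 mm tall; origin centre of underside. Leave alone.
- screwdriver_yellow: Bystander behind the work: small yellow screwdriver lying flat, 154 mm long along its y, 25 mm wide; origin under its middle. Leave alone.
- tape_blue: Bystander at the left: roll of blue tape lying flat, 94 mm across, 25 mm tall; origin centre of underside. Leave alone. Behind and to the left of it the tall filling machine juts over the table (beyond x about 0.55 m where y is over 0.33 m, and everywhere y is over 0.6 m): swing the arm clear of it.
- spare_knob: Bystander at the left: black star knob, 32 mm across, 20 mm tall; origin centre of underside. Leave alone.
- catch_left_pad (a point): Middle of the outer face of the +y catch's finger pad, 20.5 mm from the carrier's axis and 68 mm above its origin. Pads are 24 mm wide (x), from 52 to 84 mm above the carrier's origin (5 to 37 mm above the controller's top when seated); outer faces 41 mm apart when free, 32 mm when fully pinched.
- catch_right_pad (a point): The same for the catch on the carrier's -y side.
Mind the look-alikes: they are no part of the job. What is shaped like the carrier but yellow is not meant.

How it is judged:
By the outcome, as a careful person would: the job done as asked, in the order asked, and still so for the second after the job is handed in, while the arm keeps its last pose, push and grip.
It also fails if it takes over 72 s, if anything falls off the work surface, if the arm or the gripper's body presses on something with over 40 N, if the wrist force passes 120 N, or if a joint passes its speed limit or range.

## Robot

A 6-joint arm with a two-finger parallel gripper is mounted at the origin on a cart in front of the work surface, level with it; the furniture and walls round the work are solid. World frame = base frame: x ahead of the robot, y to its left, z up, the work surface at z = 0. Lengths are in m, angles in rad, forces in N, time in s.
With the tool pointing down it reaches from about 0.35 to 0.85 m from the base axis. Payload 8.1 kg.
Tool frame: the origin (TCP) lies midway between the tips of the shut fingers; the grasp point (between the pads) lies 19 mm behind it; z points along the fingers, y is the direction in which the jaws open and shut (so a half turn about z gives the same grasp; the last joint's range is limited). The gripper opens to 93 mm and grips with 3 to 60 N. Pads are 15 mm wide; open, the fingers measure 128 mm over their backs; the gripper's body (75 mm by 188 mm) begins 65 mm behind the grasp point.
Start: joints at [1.095, 0.13, 1.488, -0, 1.523, -0.085], TCP at [0.229, 0.555, 0.187] pointing down, gripper open.
Joint ranges: [-2.96, 2.96], [-0.89, 2.26], [0.02, 2.5], [-1.34, 4.48], [0, 2.73], [-2.66, 2.66]. Speed limits (rad/s): [2.39, 2.39, 2.79, 3.14, 3.14, 3.14].

## Interface

Orientations are given as a rotation vector (axis times angle).
In Python, from plant import robot gives the robot as it stands. The module is installed in compiled form; this text tells all that it offers.
- The arm moves only by the shell command python3 -m pendant 'ROWS' [FORCE]. ROWS is JSON, a list of rows, each an object with "translation": the shift along the tool's x, y, z in mm, a list of three; "twist": the turn, a rotation vector about the tool's x, y, z in rad, a list of three; "grip": the opening, from -1 (shut) to 1 (fully open). A call has exactly 10 rows; each row shifts and turns the pose as measured when the row begins, along the tool's axes as they then stand; what a row does not reach is not made up. A row lasts 1/10 s, in which the tool goes at most 50 mm and 8.59 degrees, less where a joint would pass 70% of its speed; a pose out of reach is approached as far as the arm can. A call is refused whole if a number of a shift passes 50 or a number of a turn 0.15, either way. A call with a gripper value outside its range is refused whole. The fingers move at their own pace and stop on an object; FORCE is the grip in N (left out, the last holds). Time passes only in rows, so rows that do not move let the fingers close, or fill a call up. It gives the time, the measured TCP pose, the force and the opening at its end, in the units of the state.
- robot.read_state(): the state, without advancing time (a new reading comes with each control period).
- robot.read_camera(name): name is "scene" or "top" or "wrist"; returns (picture, depth): 400x640x3 uint8, red, green, blue; 400x640 float32, m along the optical axis (not along the pixel's ray), 0 where there is no reading.
- robot.camera_info(name): a dict with "vertical_fov" (degrees; the focal length in pixels is half the picture's height over the tangent of half this angle, whatever the lens; pixels are square), "cx", "cy" (the principal point, pixels), "cam_to_world" (4x4, takes a point from camera to world coordinates). Camera axes: x right, y up, looking along -z (the intrinsics and any distortion apply to the point x, -y, -z); pixel columns grow to the right and rows downward; lengths in m; the calibration is good to about 2 mm. The wrist camera is an equidistant fisheye: a pixel r from the principal point sees the ray r / f radians off the axis. A picture is of the moment at which its call begins: read the wrist's pose just before it. camera_info takes no time and is no camera call; for the wrist camera it gives the pose at the moment of the call.
- robot.close_job(): hands the job in, once; it reports no verdict.
The state is a dict: "t": time; "q": joint angles; "dq": joint speeds; "joint_torque": joint torques, N m; "tool_pos": TCP position; "orientation": TCP orientation; "force": force on the tool from outside, world axes, zero at the start; "wrist_torque": the same for the moment, N m; "opening": finger opening in m.
Only numpy, scipy, OpenCV 4.12 (cv2) and the standard library are available. Lean on these libraries where they do the work, as an engineer would, in place of code of your own. Each camera call takes 0.05 s, during which the arm holds its last target. There are 200 camera calls.

## Working session

There is one attempt and no reset: what is moved stays moved. The work goes in short steps, Python scripts to look and compute and a shell command to move; the robot and the scene stay as the last step left them, time stands still between calls to the robot, and variables do not carry over. Pictures are saved under pics/ and viewed, about 8 in all and at most 12, crops included, and the job is handed in when it is done.

```bash
mkdir -p pics
cat > h.py <<'E'
import numpy as np, cv2
from plant import robot
from scipy.spatial.transform import Rotation as R
def cam(n):
    i=robot.camera_info(n); p,d=robot.read_camera(n); return p,d,i
def pts(d,i):
    f=200/np.tan(np.radians(i['vertical_fov'])/2)
    v,u=np.mgrid[0:400,0:640]
    P=np.stack([(u-i['cx'])/f*d,-(v-i['cy'])/f*d,-d,np.ones_like(d)],-1)
    return (P@np.array(i['cam_to_world']).T)[...,:3]
def save(n,p): cv2.imwrite('pics/'+n+'.png',p[...,::-1])
def st():
    s=robot.read_state(); print('t',round(s['t'],2),'p',np.round(s['tool_pos'],4),'rv',np.round(s['orientation'],3),'F',np.round(s['force'],1),'op',round(s['opening'],4)); 
    print(np.round(R.from_rotvec(s['orientation']).as_matrix(),3).tolist(),np.round(s['q'],3))
    return s
E
python3 - <<'E'
from h import *
st()
for n in('scene','top'):
    p,d,i=cam(n); save(n,p); np.savez(n,p=p,d=d,P=pts(d,i)); print(n,{k:(np.round(v,3).tolist() if k=='cam_to_world' else v) for k,v in i.items()})
a=[cv2.imread('pics/%s.png'%n) for n in('scene','top')]
E
```

```text
t 0.0 p [0.2282 0.5542 0.1857] rv [-6.100e-01 -3.081e+00  3.000e-03] F [ 0.2 -0.3  0.9] op 0.0931
[[-0.925, 0.381, -0.001], [0.381, 0.925, -0.002], [0.0, -0.002, -1.0]] [ 1.095  0.131  1.489  0.     1.523 -0.085]
scene {'vertical_fov': 43.672331138055995, 'cx': 313.94833700290303, 'cy': 197.56623017707582, 'cam_to_world': [[-0.702, 0.369, -0.609, -0.473], [-0.712, -0.341, 0.614, 1.08], [0.019, 0.865, 0.502, 0.893], [0.0, 0.0, 0.0, 1.0]]}
top {'vertical_fov': 47.438268897983896, 'cx': 315.7223758289789, 'cy': 199.90711200908692, 'cam_to_world': [[-0.025, 0.983, -0.182, 0.317], [-1.0, -0.022, 0.021, 0.086], [0.016, 0.182, 0.983, 1.182], [0.0, 0.0, 0.0, 1.0]]}
```

View pics/scene.png

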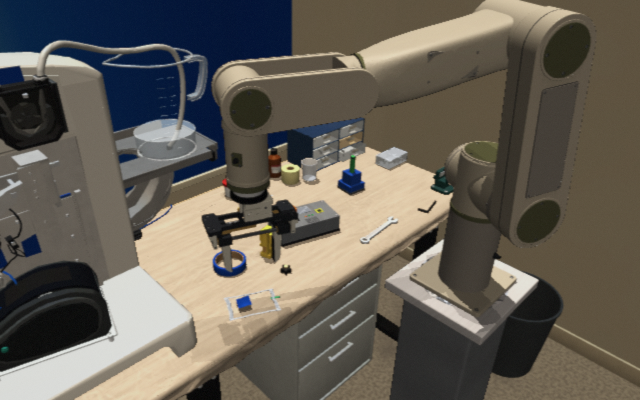

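View pics/top.png

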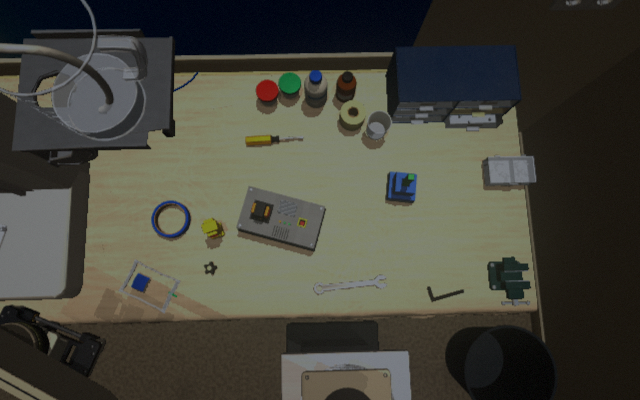

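The top view shows the controller (~282,217), with the carrier at (261,211), the button's yellow bezel at (303,222), and the blue stand with the green stylus at (403,183). A yellow look-alike carrier stands at (212,228).

Run:
```python
from h import *
z=np.load('top.npz'); p,P=z['p'],z['P']; hsv=cv2.cvtColor(p,cv2.COLOR_RGB2HSV)
def win(u0,u1,v0,v1):
    m=np.zeros((400,640),bool); m[v0:v1,u0:u1]=1; return m
H=P[...,2]
print('table z',np.median(H[250:270,300:400]))
m=win(225,340,175,260)&(abs(H-.055)<.006); m=cv2.morphologyEx(m.astype('u1'),cv2.MORPH_OPEN,np.ones((3,3)))>0
def rect(m,n):
    X=P[m][:,:2].astype('f4'); r=cv2.minAreaRect(X*1000); print(n,m.sum(),np.round(r[0],1),np.round(r[1],1),round(r[2],1),'z',np.round(np.percentile(P[m][:,2],[5,50,95]),4)); return r
rect(m,'ctrl')
w=win(380,425,165,210)
blue=w&(hsv[...,0]>100)&(hsv[...,0]<130)&(hsv[...,1]>120)
rect(blue&(abs(H-.03)<.006),'stand30'); rect(blue&(abs(H-.07)<.006),'stand70')
g=w&(hsv[...,0]>40)&(hsv[...,0]<80)&(hsv[...,1]>100); rect(g,'green all'); rect(g&(H>.125),'green top')
c=win(240,285,190,235); rect(c&(H>.085)&(H<.115),'carrier hi')
o=c&(hsv[...,0]>5)&(hsv[...,0]<20)&(hsv[...,1]>150)&(H>.07); rect(o,'orange')
y=win(290,315,210,235)&(hsv[...,0]>20)&(hsv[...,0]<35)&(hsv[...,1]>150); rect(y,'yellow')
r=win(290,315,210,235)&((hsv[...,0]<6)|(hsv[...,0]>172))&(hsv[...,1]>130); rect(r,'red')
s=cv2.resize(p[160:260,200:440],None,fx=3.3,fy=3.3,interpolation=cv2.INTER_CUBIC); save('crop',s)
```

```text
table z -9.81900367821309e-05
ctrl 3143 [486.6 151.8] [200.3 110.4] 73.3 z [0.0513 0.0548 0.0583]
stand30 181 [ 562.5 -162.9] [70.1 68.1] 81.3 z [0.0265 0.0299 0.0334]
stand70 260 [ 562.6 -163.2] [50.2 48. ] 82.5 z [0.0661 0.0698 0.0736]
green all 36 [ 562.9 -163.1] [13.3 12.7] 78.6 z [0.129  0.1319 0.1358]
green top 36 [ 562.9 -163.1] [13.3 12.7] 78.6 z [0.129  0.1319 0.1358]
carrier hi 219 [500.7 199.2] [41.1 36.2] 72.5 z [0.089  0.0983 0.1018]
orange 34 [422.8 140.7] [234.5  39.8] 37.1 z [0.077  0.0902 0.0992]
yellow 17 [469.9  98.2] [18.7 18.2] 74.2 z [0.0535 0.0556 0.0587]
red 14 [470.6  99.2] [7.6 7.7] 88.9 z [0.0409 0.0433 0.0467]
```

View pics/crop.png

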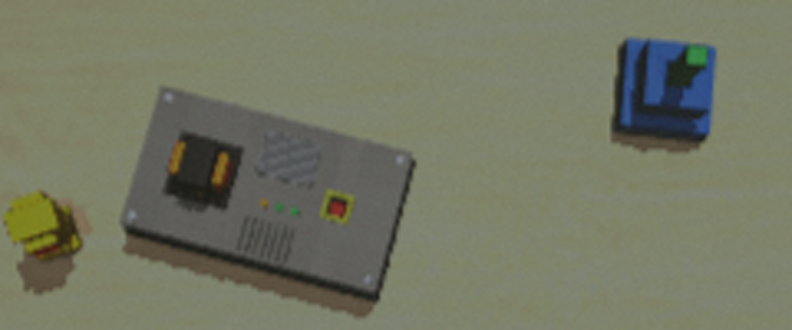

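Sizes and relations agree: slot at (501,200), button at (471,99), stand and stylus at (562.5,-163) mm. The controller yaw is about -16.7° and the stand about -8°. Setting out now.

```bash
python3 -m pendant '[{"translation":[0,0,-15],"twist":[0,0,-0.125],"grip":1},{"translation":[0,0,-15],"twist":[0,0,-0.125],"grip":1},{"translation":[-27,-41,0],"twist":[0,0,0],"grip":1},{"translation":[-27,-41,0],"twist":[0,0,0],"grip":1},{"translation":[-27,-41,0],"twist":[0,0,0],"grip":1},{"translation":[-27,-41,0],"twist":[0,0,0],"grip":1},{"translation":[-27,-41,0],"twist":[0,0,0],"grip":1},{"translation":[-27,-41,0],"twist":[0,0,0],"grip":1},{"translation":[-27,-41,0],"twist":[0,0,0],"grip":1},{"translation":[-27,-41,0],"twist":[0,0,0],"grip":1}]'; python3 -c "
from h import *
st()"
```

```text
t: 1.1
tool_pos: [0.3987, 0.1946, 0.2115]
orientation: [-0.187, -3.13, 0.015]
force: [0.6, 0.5, 0.2]
opening: 0.093
t 1.1 p [0.3987 0.1946 0.2115] rv [-0.187 -3.13   0.015] F [0.6 0.5 0.2] op 0.093
[[-0.993, 0.119, -0.007], [0.119, 0.993, -0.009], [0.006, -0.01, -1.0]] [ 0.344 -0.302  1.851 -0.006  1.602 -1.108]
```

```bash
cat >> h.py <<'E'
def go(p=None,yaw=None):
    "world target TCP (m), jaw-axis angle (deg): remaining tool-frame shift mm and twist rad"
    s=st(); M=R.from_rotvec(s['orientation']).as_matrix()
    if p is not None: print('shift',np.round(M.T@(np.array(p)-s['tool_pos'])*1000,1))
    if yaw is not None:
        a=np.radians(yaw); T=np.array([[-np.sin(a),np.cos(a),0],[np.cos(a),np.sin(a),0],[0,0,-1]])
        print('twist',np.round(R.from_matrix(M.T@T).as_rotvec(),3))
E
python3 -m pendant '[{"translation":[-23,-37,0],"twist":[0,0,0],"grip":1},{"translation":[-23,-37,0],"twist":[0,0,0],"grip":1},{"translation":[-23,-37,0],"twist":[0,0,0],"grip":1},{"translation":[-23,-37,0],"twist":[0,0,0],"grip":1},{"translation":[-23,-37,0],"twist":[0,0,0],"grip":1},{"translation":[-23,-37,0],"twist":[0,0,0],"grip":1},{"translation":[-23,-37,0],"twist":[0,0,0],"grip":1},{"translation":[-23,-37,0],"twist":[0,0,0],"grip":1},{"translation":[-20,-34,0],"twist":[0,0,0],"grip":1},{"translation":[0,0,0],"twist":[0,0,0],"grip":1}]'
python3 - <<'E'
from h import *
go([.5625,-.163,.2],82)
p,d,i=cam('wrist'); save('w1',p); np.savez('w1',p=p,d=d); print(i)
E
```

```text
t: 2.1
tool_pos: [0.564, -0.1793, 0.2088]
orientation: [-0.196, -3.125, 0.014]
force: [-0.6, -0.6, -0.3]
opening: 0.0931
t 2.1 p [ 0.564  -0.1793  0.2088] rv [-0.196 -3.125  0.014] F [-0.6 -0.6 -0.3] op 0.0931
[[-0.992, 0.125, -0.011], [0.125, 0.992, -0.008], [0.01, -0.01, -1.0]] [-0.386  0.109  1.472 -0.012  1.568 -1.831]
shift [ 3.4 16.   8.7]
twist [-0.01  -0.01   0.014]
{'vertical_fov': 65.70646984690485, 'cx': 322.05175229532273, 'cy': 196.7739261430223, 'cam_to_world': array([[ 0.12415259, -0.95243325, -0.27831104,  0.48383169],
       [ 0.99222832,  0.11681534,  0.04286179, -0.16849701],
       [-0.00831199, -0.28146949,  0.95953418,  0.40785307],
       [ 0.        ,  0.        ,  0.        ,  1.        ]])}
```

View pics/w1.png

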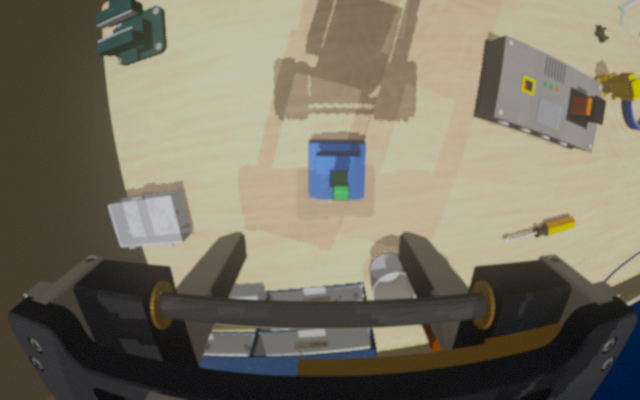

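The wrist view shows the stand at (337,170) and the green stylus top at (341,192), between and ahead of the fingers. Now measuring it by fisheye rays.

```bash
cat >> h.py <<'E'
def fray(uv,i):
    f=200/np.tan(np.radians(i['vertical_fov'])/2); uv=np.atleast_2d(np.array(uv,float))
    x=uv[:,0]-i['cx']; y=uv[:,1]-i['cy']; r=np.hypot(x,y)+1e-9; t=r/f
    D=np.stack([np.sin(t)*x/r,-np.sin(t)*y/r,-np.cos(t)],-1)
    C=np.array(i['cam_to_world']); return C[:3,3],D@C[:3,:3].T,D
def onz(uv,i,z):
    o,D,_=fray(uv,i); return o+D*((z-o[2])/D[:,2])[:,None]
def fp(m,d,i):
    v,u=np.nonzero(m); o,D,Dc=fray(np.c_[u,v],i); return o+D*(d[v,u]/-Dc[:,2])[:,None],np.c_[u,v]
def rct(X,n):
    r=cv2.minAreaRect((X[:,:2]*1000).astype('f4')); print(n,len(X),np.round(r[0],1),np.round(r[1],1),round(r[2],1),'z',np.round(np.median(X[:,2]),4))
E
python3 - <<'E'
from h import *
z=np.load('w1.npz'); p,d=z['p'],z['d']; i=robot.camera_info('wrist'); hsv=cv2.cvtColor(p,cv2.COLOR_RGB2HSV)
w=np.zeros((400,640),bool); w[120:215,290:385]=1
g=w&(hsv[...,0]>40)&(hsv[...,0]<85)&(hsv[...,1]>100)
X,uv=fp(g,d,i); t=g.copy(); rct(X,'green'); print(np.percentile(X[:,2],[5,25,50,75,95]).round(4))
br=g&(hsv[...,2]>120); v,u=np.nonzero(br); rct(onz(np.c_[u,v],i,.133),'bright on z=.133')
b=w&(hsv[...,0]>100)&(hsv[...,0]<130)&(hsv[...,1]>120); X,uv=fp(b,d,i)
for h in(.03,.07): rct(X[abs(X[:,2]-h)<.004],'stand%g'%h)
E
```

```text
green 202 [ 560.9 -161.2] [14.1 12.6] 82.7 z 0.1331
[0.1317 0.1326 0.1331 0.1336 0.1345]
bright on z=.133 202 [ 561.  -161.3] [14.  12.5] 83.1 z 0.133
stand0.03 454 [ 560.3 -160.5] [65.1 66.2] 82.0 z 0.0303
stand0.07 1199 [ 560.4 -161. ] [49.1 47.6] 82.6 z 0.0703
```

```bash
python3 -m pendant '[{"translation":[5,17,0],"twist":[-0.01,-0.01,0.004],"grip":1},{"translation":[0,0,0],"twist":[0,0,0],"grip":1},{"translation":[0,0,25],"twist":[0,0,0],"grip":1},{"translation":[0,0,25],"twist":[0,0,0],"grip":1},{"translation":[0,0,25],"twist":[0,0,0],"grip":0.2},{"translation":[0,0,25],"twist":[0,0,0],"grip":0},{"translation":[0,0,15],"twist":[0,0,0],"grip":-0.2},{"translation":[0,0,8],"twist":[0,0,0],"grip":-0.2},{"translation":[0,0,0],"twist":[0,0,0],"grip":-0.2},{"translation":[0,0,0],"twist":[0,0,0],"grip":-0.2}]' 20; python3 -c "
from h import *
go([.561,-.1618,.086],82.7)"
```

```text
t: 3.15
tool_pos: [0.5605, -0.1549, 0.084]
orientation: [0.19, 3.134, -0.0]
force: [-0.2, 0.4, 0.8]
opening: 0.0496
t 3.15 p [ 0.5605 -0.1549  0.084 ] rv [ 0.19   3.134 -0.   ] F [-0.2  0.4  0.8] op 0.0496
[[-0.993, 0.12, 0.001], [0.12, 0.993, -0.0], [-0.001, -0.0, -1.0]] [-0.358  0.15   1.658  0.     1.333 -1.808]
shift [-1.3 -6.7 -2. ]
twist [-0.     0.001  0.007]
```

```bash
python3 -m pendant '[{"translation":[-1,-7,-1],"twist":[0,0,0.006],"grip":-0.2},{"translation":[0,0,0],"twist":[0,0,0],"grip":-0.2},{"translation":[0,0,0],"twist":[0,0,0],"grip":-0.5},{"translation":[0,0,0],"twist":[0,0,0],"grip":-1},{"translation":[0,0,0],"twist":[0,0,0],"grip":-1},{"translation":[0,0,0],"twist":[0,0,0],"grip":-1},{"translation":[0,0,0],"twist":[0,0,0],"grip":-1},{"translation":[0,0,0],"twist":[0,0,0],"grip":-1},{"translation":[0,0,0],"twist":[0,0,0],"grip":-1},{"translation":[0,0,0],"twist":[0,0,0],"grip":-1}]' 20; python3 -c "
from h import *
go([.561,-.1618,.086],82.7)"
```

```text
t: 4.15
tool_pos: [0.5635, -0.1641, 0.0898]
orientation: [0.2, 3.127, -0.004]
force: [0.0, -0.2, 0.8]
opening: 0.015
t 4.15 p [ 0.5635 -0.1641  0.0898] rv [ 0.2    3.127 -0.004] F [ 0.  -0.2  0.8] op 0.015
[[-0.992, 0.127, 0.008], [0.127, 0.992, -0.003], [-0.008, -0.002, -1.0]] [-0.371  0.151  1.645  0.     1.337 -1.814]
shift [2.8 2.  3.8]
twist [-0.002  0.008 -0.   ]
```

```bash
python3 -m pendant '[{"translation":[0,0,-10],"twist":[0,0,0],"grip":-1},{"translation":[0,0,-15],"twist":[0,0,0],"grip":-1},{"translation":[0,0,-20],"twist":[0,0,0],"grip":-1},{"translation":[0,0,-25],"twist":[0,0,0],"grip":-1},{"translation":[0,0,-25],"twist":[0,0,0],"grip":-1},{"translation":[0,0,-20],"twist":[0,0,0],"grip":-1},{"translation":[0,0,-5],"twist":[0,0,0],"grip":-1},{"translation":[0,0,0],"twist":[0,0,0],"grip":-1},{"translation":[0,0,0],"twist":[0,0,0],"grip":-1},{"translation":[0,0,0],"twist":[0,0,0],"grip":-1}]' 20
python3 - <<'E'
from h import *
go([.471,.0975,.206],82.7)
p,d,i=cam('wrist'); save('w2',p[100:]); np.savez('w2',p=p,d=d); 
for k in range(3): print(robot.read_state()['tool_pos'])
p,d,i=cam('scene'); q=cv2.resize(p[120:240,260:440],None,fx=3,fy=3); save('s2',q)
E
```

```text
t: 5.15
tool_pos: [0.5623, -0.1634, 0.2208]
orientation: [0.199, 3.125, -0.005]
force: [-0.5, 0.4, -0.3]
opening: 0.015
t 5.15 p [ 0.5623 -0.1634  0.2208] rv [ 0.199  3.125 -0.005] F [-0.5  0.4 -0.3] op 0.015
[[-0.992, 0.127, 0.01], [0.127, 0.992, -0.004], [-0.011, -0.002, -1.0]] [-0.371  0.067  1.494  0.     1.57  -1.814]
shift [123.8 247.2  13. ]
twist [-0.002  0.011  0.   ]
[ 0.56211509 -0.1633539   0.22053597]
[ 0.56211509 -0.1633539   0.22053597]
[ 0.56211509 -0.1633539   0.22053597]
```

View pics/s2.png

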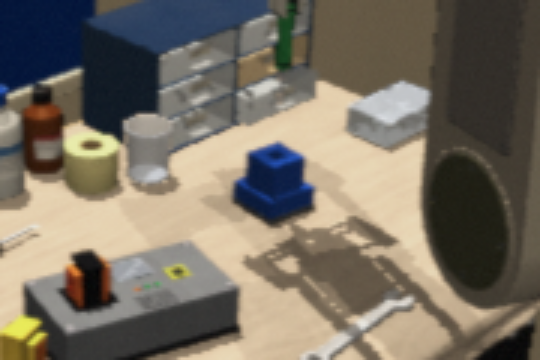

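The scene view shows the stand empty and the stylus held upright above it, around (285,40) in the crop. Moving above the button.

```bash
python3 -m pendant '[{"translation":[10,20,0],"twist":[0,0.008,0],"grip":-1},{"translation":[20,40,0],"twist":[0,0,0],"grip":-1},{"translation":[20,40,0],"twist":[0,0,0],"grip":-1},{"translation":[20,40,0],"twist":[0,0,0],"grip":-1},{"translation":[20,40,0],"twist":[0,0,0],"grip":-1},{"translation":[15,30,0],"twist":[0,0,0],"grip":-1},{"translation":[10,18,0],"twist":[0,0,0],"grip":-1},{"translation":[3,5,0],"twist":[0,0,0],"grip":-1},{"translation":[0,0,0],"twist":[0,0,0],"grip":-1},{"translation":[0,0,0],"twist":[0,0,0],"grip":-1}]' 20
python3 - <<'E'
from h import *
go([.4705,.0985,.206],82.7)
p,d,i=cam('scene'); P=pts(d,i); hsv=cv2.cvtColor(p,cv2.COLOR_RGB2HSV); s=robot.read_state()['tool_pos']
np.savez('s3',p=p,d=d,P=P)
n=(np.hypot(P[...,0]-s[0],P[...,1]-s[1])<.02)&(P[...,2]>.07)
g=n&(hsv[...,0]>40)&(hsv[...,0]<85)&(hsv[...,1]>100)
print(g.sum(),n.sum(),np.percentile(P[g][:,2],[0,2,50,100]).round(4),np.median(P[g],0).round(4))
for z in np.arange(.07,.23,.01):
    k=n&(abs(P[...,2]-z)<.005)
    if k.sum(): v,u=np.nonzero(k); print(round(z,2),k.sum(),np.median(P[k],0).round(4),u.mean().round(1),v.mean().round(1))
p,d,i=cam('wrist'); save('w3',p); np.savez('w3',p=p,d=d); 
hsv=cv2.cvtColor(p,cv2.COLOR_RGB2HSV); r=((hsv[...,0]<6)|(hsv[...,0]>172))&(hsv[...,1]>130)
y=(hsv[...,0]>20)&(hsv[...,0]<35)&(hsv[...,1]>150)
for m,h,nm in((r,.045,'red'),(y,.055,'yel')):
    v,u=np.nonzero(m); X=onz(np.c_[u,v],i,h); k=np.hypot(X[:,0]-.471,X[:,1]-.099)<.015
    if k.sum(): rct(X[k],nm)
E
```

```text
t: 6.25
tool_pos: [0.4667, 0.09, 0.2102]
orientation: [-0.203, -3.122, 0.003]
force: [0.9, -0.1, -0.3]
opening: 0.0149
t 6.25 p [0.4667 0.09   0.2102] rv [-2.030e-01 -3.122e+00  3.000e-03] F [ 0.9 -0.1 -0.3] op 0.0149
[[-0.991, 0.129, -0.013], [0.129, 0.992, -0.001], [0.013, -0.003, -1.0]] [ 0.083 -0.206  1.774 -0.     1.587 -1.358]
shift [-2.7  8.9  4.1]
twist [-0.003 -0.013 -0.002]
94 521 [0.1788 0.1817 0.2162 0.2562] [0.4641 0.0973 0.2162]
0.13 2 [0.4679 0.095  0.1316] 322.0 189.5
0.14 3 [0.4665 0.0969 0.1418] 322.0 187.0
0.15 3 [0.469  0.0946 0.1497] 322.0 184.0
0.16 7 [0.4681 0.096  0.162 ] 322.1 181.3
0.17 7 [0.4684 0.0979 0.1712] 321.4 178.9
0.18 17 [0.4641 0.1001 0.1801] 322.1 176.2
0.19 16 [0.4626 0.0983 0.1895] 323.1 173.8
0.2 20 [0.4647 0.0979 0.1997] 322.4 170.6
0.21 16 [0.465  0.099  0.2094] 322.4 167.7
0.22 19 [0.4653 0.0983 0.2197] 322.6 164.7
red 45 [470.6  99.6] [8.5 6.2] 82.7 z 0.045
yel 153 [469.2  99.1] [19.9 20. ] 73.4 z 0.055
```

View pics/w3.png

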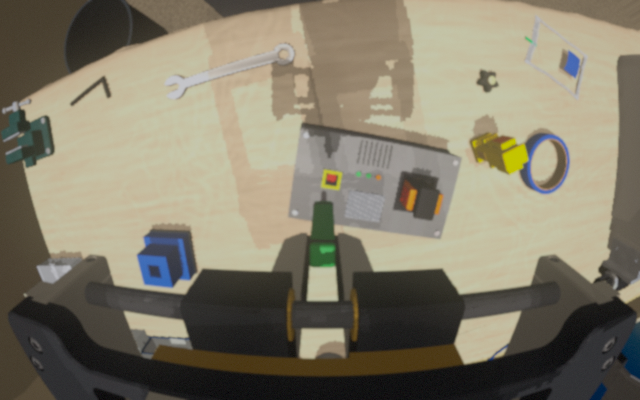

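The wrist view shows the green stylus in the fingers with its tip near (323,195), and the button at (332,179). I can measure both in this one camera.

```bash
cat >> h.py <<'E'
def tipcheck(p,d,i):
    s=robot.read_state(); c=np.array(s['tool_pos']); M=np.ones((400,640),bool)&(d>0)
    X,uv=fp(M,d,i); n=(np.hypot(X[:,0]-c[0],X[:,1]-c[1])<.025)&(X[:,2]<c[2]-.02)&(X[:,2]>.065)
    X,uv=X[n],uv[n]; lo=X[:,2].min(); print('stylus pts',n.sum(),'lowest',lo.round(4))
    for z in np.arange(.07,c[2]-.02,.008):
        k=abs(X[:,2]-z)<.004
        if k.sum(): print(round(z,3),k.sum(),X[k].mean(0).round(4),uv[k].mean(0).round(1))
E
python3 - <<'E'
from h import *
z=np.load('w3.npz'); i=robot.camera_info('wrist'); tipcheck(z['p'],z['d'],i); go([.4705,.0985,.206],82.7)
E
```

```text
stylus pts 172 lowest 0.1295
0.126 2 [0.4623 0.0905 0.1295] [323.5 191. ]
0.134 14 [0.462  0.0899 0.1351] [322.8 192.3]
0.142 8 [0.4624 0.0903 0.1413] [323.2 194.5]
0.15 13 [0.4622 0.0903 0.149 ] [323.3 196.7]
0.158 8 [0.4612 0.0897 0.1576] [322.5 198.5]
0.166 6 [0.4594 0.09   0.168 ] [322.5 200. ]
0.174 16 [0.4576 0.0902 0.177 ] [322.5 201. ]
0.182 78 [0.458  0.091  0.1827] [323.5 203.6]
0.19 27 [0.4583 0.0913 0.1883] [324.  206.2]
t 6.35 p [0.4669 0.0897 0.2103] rv [-2.050e-01 -3.122e+00  3.000e-03] F [-0.   0.5 -0.9] op 0.0146
[[-0.991, 0.13, -0.013], [0.13, 0.991, -0.001], [0.013, -0.003, -1.0]] [ 0.082 -0.206  1.773  0.     1.587 -1.358]
shift [-2.5  9.2  4.2]
twist [-0.003 -0.013 -0.003]
```

```bash
python3 -m pendant '[{"translation":[-2.5,9.5,0],"twist":[0,-0.013,0],"grip":-1},{"translation":[0,0,0],"twist":[0,0,0],"grip":-1},{"translation":[0,0,10],"twist":[0,0,0],"grip":-1},{"translation":[0,0,15],"twist":[0,0,0],"grip":-1},{"translation":[0,0,15],"twist":[0,0,0],"grip":-1},{"translation":[0,0,10],"twist":[0,0,0],"grip":-1},{"translation":[0,0,5],"twist":[0,0,0],"grip":-1},{"translation":[0,0,0],"twist":[0,0,0],"grip":-1},{"translation":[0,0,0],"twist":[0,0,0],"grip":-1},{"translation":[0,0,0],"twist":[0,0,0],"grip":-1}]' 20
python3 - <<'E'
from h import *
p,d,i=cam('wrist'); np.savez('w4',p=p,d=d); save('w4',cv2.resize(p[120:280,230:430],None,fx=3,fy=3)); tipcheck(p,d,i); go([.4705,.0988,.137],82.7)
hsv=cv2.cvtColor(p,cv2.COLOR_RGB2HSV); y=(hsv[...,0]>20)&(hsv[...,0]<35)&(hsv[...,1]>150)
v,u=np.nonzero(y); X=onz(np.c_[u,v],i,.055); k=np.hypot(X[:,0]-.471,X[:,1]-.099)<.016; rct(X[k],'yel')
E
```

```text
t: 7.35
tool_pos: [0.4709, 0.0965, 0.1486]
orientation: [-0.212, -3.132, 0.006]
force: [0.3, -0.0, -1.4]
opening: 0.0145
stylus pts 178 lowest 0.068
0.07 11 [0.4669 0.0964 0.0712] [322.6 191.8]
0.078 12 [0.4671 0.097  0.0771] [323.2 193.8]
0.086 12 [0.4668 0.0968 0.0859] [323.1 196.2]
0.094 11 [0.4661 0.0971 0.0954] [323.3 198.6]
0.102 3 [0.4643 0.0963 0.1046] [322. 200.]
0.11 4 [0.4631 0.0957 0.1089] [321.  200.2]
0.118 75 [0.4621 0.0978 0.1192] [323.5 202.7]
0.126 50 [0.4626 0.0981 0.126 ] [324.1 206. ]
t 7.4 p [0.471  0.0965 0.1488] rv [-0.212 -3.133  0.006] F [ 0.4 -0.1 -0.7] op 0.0147
[[-0.991, 0.135, -0.002], [0.135, 0.991, -0.004], [0.001, -0.004, -1.0]] [ 0.098 -0.174  1.857 -0.004  1.46  -1.337]
shift [ 0.8  2.2 11.8]
twist [-0.004 -0.001 -0.008]
yel 228 [469.6  98.9] [20.4 22.2] 72.1 z 0.055
```

```bash
python3 -m pendant '[{"translation":[0,2,0],"twist":[-0.004,0,0],"grip":-1},{"translation":[0,0,0],"twist":[0,0,0],"grip":-1},{"translation":[0,0,5],"twist":[0,0,0],"grip":-1},{"translation":[0,0,5],"twist":[0,0,0],"grip":-1},{"translation":[0,0,5],"twist":[0,0,0],"grip":-1},{"translation":[0,0,0],"twist":[0,0,0],"grip":-1},{"translation":[0,0,0],"twist":[0,0,0],"grip":-1},{"translation":[0,0,0],"twist":[0,0,0],"grip":-1},{"translation":[0,0,0],"twist":[0,0,0],"grip":-1},{"translation":[0,0,0],"twist":[0,0,0],"grip":-1}]' 30; python3 -c "
from h import *
go([.4705,.0988,.122],82.7)"
```

```text
t: 8.4
tool_pos: [0.4722, 0.0988, 0.1338]
orientation: [0.212, 3.133, 0.001]
force: [-0.3, 0.1, 0.1]
opening: 0.0145
t 8.4 p [0.4722 0.0988 0.1338] rv [2.120e-01 3.133e+00 1.000e-03] F [-0.3  0.1  0.1] op 0.0145
[[-0.991, 0.135, 0.001], [0.135, 0.991, 0.001], [-0.001, 0.001, -1.0]] [ 9.900e-02 -1.630e-01  1.876e+00  1.000e-03  1.428e+00 -1.336e+00]
shift [ 1.7 -0.3 11.8]
twist [ 0.001  0.001 -0.008]
```

```bash
python3 -m pendant '[{"translation":[1,0,3],"twist":[0,0,0],"grip":-1},{"translation":[0,0,3],"twist":[0,0,0],"grip":-1},{"translation":[0,0,2],"twist":[0,0,0],"grip":-1},{"translation":[0,0,2],"twist":[0,0,0],"grip":-1},{"translation":[0,0,2],"twist":[0,0,0],"grip":-1},{"translation":[0,0,2],"twist":[0,0,0],"grip":-1},{"translation":[0,0,2],"twist":[0,0,0],"grip":-1},{"translation":[0,0,2],"twist":[0,0,0],"grip":-1},{"translation":[0,0,2],"twist":[0,0,0],"grip":-1},{"translation":[0,0,2],"twist":[0,0,0],"grip":-1}]' 30; python3 -c "
from h import *
go([.4705,.0988,.122],82.7)"
```

```text
t: 9.4
tool_pos: [0.4796, 0.0998, 0.1217]
orientation: [0.211, 3.114, 0.006]
force: [-1.6, -1.2, 10.7]
opening: 0.0146
t 9.4 p [0.4796 0.0998 0.1217] rv [0.211 3.114 0.006] F [-1.6 -1.2 10.7] op 0.0146
[[-0.991, 0.135, 0.02], [0.135, 0.991, 0.003], [-0.02, 0.005, -1.0]] [ 1.000e-01 -1.550e-01  1.891e+00  1.000e-03  1.385e+00 -1.336e+00]
shift [ 8.8 -2.2 -0.5]
twist [ 0.005  0.02  -0.008]
```

```bash
python3 -m pendant '[{"translation":[2,0,2],"twist":[0,0.005,0],"grip":-1},{"translation":[2,0,2],"twist":[0,0.005,0],"grip":-1},{"translation":[1,0,2],"twist":[0,0.005,0],"grip":-1},{"translation":[0,0,2],"twist":[0,0,0],"grip":-1},{"translation":[0,0,2],"twist":[0,0,0],"grip":-1},{"translation":[0,0,2],"twist":[0,0,0],"grip":-1},{"translation":[0,0,2],"twist":[0,0,0],"grip":-1},{"translation":[0,0,2],"twist":[0,0,0],"grip":-1},{"translation":[0,0,2],"twist":[0,0,0],"grip":-1},{"translation":[0,0,2],"twist":[0,0,0],"grip":-1}]' 30
python3 - <<'E'
from h import *
p,d,i=cam('wrist'); np.savez('w5',p=p,d=d); save('w5',cv2.resize(p[130:280,240:430],None,fx=4,fy=4)); tipcheck(p,d,i); go([.4705,.0988,.122],82.7)
E
```

```text
t: 10.4
tool_pos: [0.4898, 0.0999, 0.1203]
orientation: [0.209, 3.096, 0.011]
force: [-1.1, -0.9, 9.4]
opening: 0.0148
stylus pts 203 lowest 0.0651
0.07 15 [0.4714 0.1004 0.0703] [320.1 182.1]
0.078 14 [0.4707 0.0999 0.0776] [319.5 183.9]
0.086 33 [0.4697 0.1007 0.0873] [320.3 186.2]
0.094 99 [0.4703 0.1    0.0939] [319.6 189.7]
t 10.45 p [0.4899 0.0999 0.1203] rv [0.209 3.096 0.01 ] F [-0.7 -1.4  9. ] op 0.0143
[[-0.99, 0.134, 0.039], [0.135, 0.991, 0.004], [-0.038, 0.009, -0.999]] [ 0.098 -0.147  1.887  0.     1.362 -1.337]
shift [19.  -3.7 -2.5]
twist [ 0.009  0.038 -0.008]
```

View pics/w5.png

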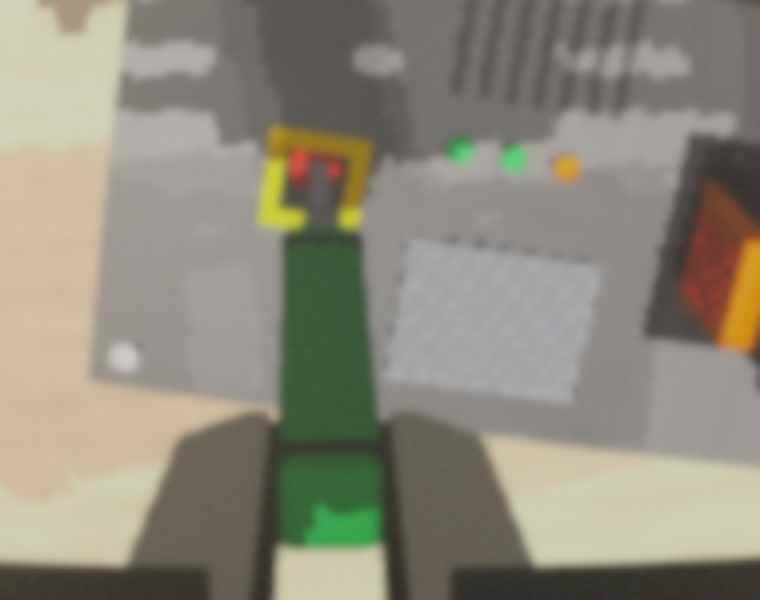

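The tip is in the bezel on the red button, pushed with 9–11 N at a height of about 41 mm, which is full travel. The stylus has pivoted about the jaw axis by some degrees in the grip, so I'll lift it and measure.

```bash
python3 -m pendant '[{"translation":[0,0,-4],"twist":[0,0,0],"grip":-1},{"translation":[0,0,-6],"twist":[0,0,0],"grip":-1},{"translation":[0,0,-10],"twist":[0,0,0],"grip":-1},{"translation":[0,0,-15],"twist":[0,0,0],"grip":-1},{"translation":[0,0,-25],"twist":[0,0,0],"grip":-1},{"translation":[0,0,-25],"twist":[0,0,0],"grip":-1},{"translation":[0,0,-15],"twist":[0,0,0],"grip":-1},{"translation":[0,0,-5],"twist":[0,0,0],"grip":-1},{"translation":[0,0,0],"twist":[0,0,0],"grip":-1},{"translation":[0,0,0],"twist":[0,0,0],"grip":-1}]' 30
python3 - <<'E'
from h import *
p,d,i=cam('wrist'); np.savez('w6',p=p,d=d); tipcheck(p,d,i); go([.561,-.162,.22],82.7)
p,d,i=cam('scene'); np.savez('s6',p=p,d=d); save('s6',cv2.resize(p[130:230,270:390],None,fx=5,fy=5))
E
```

```text
t: 11.45
tool_pos: [0.4842, 0.0996, 0.2305]
orientation: [0.209, 3.098, 0.011]
force: [-0.2, -0.0, -0.8]
opening: 0.0147
stylus pts 237 lowest 0.1514
0.15 5 [0.4652 0.1005 0.1525] [320.4 172.8]
0.158 19 [0.4655 0.1005 0.1584] [320.5 174.8]
0.166 20 [0.4664 0.1003 0.1655] [320.4 177.9]
0.174 19 [0.4673 0.1001 0.1728] [320.4 181.2]
0.182 14 [0.467  0.0998 0.1818] [320. 184.]
0.19 20 [0.4662 0.0998 0.1906] [319.9 186.2]
0.198 38 [0.4656 0.1005 0.1988] [320.8 188.5]
0.206 100 [0.4663 0.0999 0.2059] [320.2 192.3]
t 11.5 p [0.4841 0.0996 0.2303] rv [0.209 3.098 0.011] F [-0.1  0.1 -0.8] op 0.0144
[[-0.99, 0.134, 0.037], [0.135, 0.991, 0.004], [-0.036, 0.009, -0.999]] [ 9.800e-02 -2.160e-01  1.746e+00  1.000e-03  1.574e+00 -1.337e+00]
shift [-111.  -249.    11.9]
twist [ 0.009  0.036 -0.008]
```

View pics/s6.png

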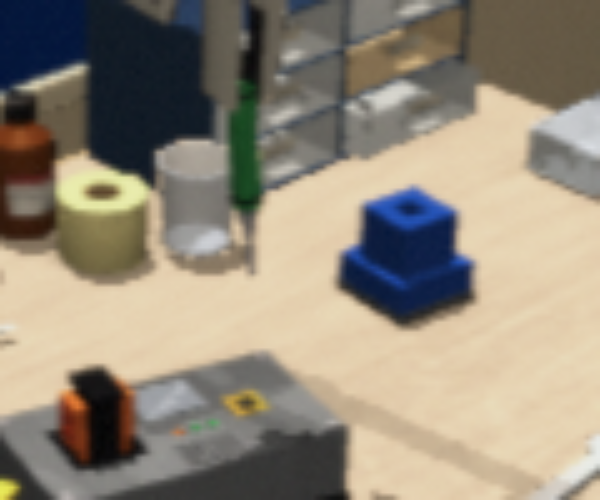

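The crop shows the stylus leaning in the grip (tip at about (252,270)), by about 7° in the wrist data. Tilting the tool back by 0.12 rad and moving above the stand.

```bash
python3 -m pendant '[{"translation":[0,0,0],"twist":[0.004,-0.12,-0.006],"grip":-1},{"translation":[-10,-20,0],"twist":[0,0,0],"grip":-1},{"translation":[-20,-42,0],"twist":[0,0,0],"grip":-1},{"translation":[-20,-42,0],"twist":[0,0,0],"grip":-1},{"translation":[-20,-42,0],"twist":[0,0,0],"grip":-1},{"translation":[-20,-42,0],"twist":[0,0,0],"grip":-1},{"translation":[-14,-30,0],"twist":[0,0,0],"grip":-1},{"translation":[-8,-15,0],"twist":[0,0,0],"grip":-1},{"translation":[0,0,0],"twist":[0,0,0],"grip":-1},{"translation":[0,0,0],"twist":[0,0,0],"grip":-1}]' 30
python3 - <<'E'
from h import *
p,d,i=cam('wrist'); np.savez('w7',p=p,d=d); save('w7',cv2.resize(p[110:260,230:420],None,fx=4,fy=4)); tipcheck(p,d,i); go([.561,-.162,.22],82.7)
hsv=cv2.cvtColor(p,cv2.COLOR_RGB2HSV); b=(hsv[...,0]>100)&(hsv[...,0]<130)&(hsv[...,1]>120); b[:,:200]=0; b[:,450:]=0; b[280:]=0; X,uv=fp(b,d,i)
for h in(.03,.07): rct(X[(abs(X[:,2]-h)<.004)&(abs(X[:,0]-.56)<.05)],'stand%g'%h)
E
```

```text
t: 12.55
tool_pos: [0.557, -0.1529, 0.2266]
orientation: [0.189, 3.004, -0.006]
force: [-0.8, -0.1, -0.8]
opening: 0.0148
stylus pts 1100 lowest 0.065
0.07 819 [ 0.556  -0.1543  0.0701] [320.8 158.5]
0.15 16 [ 0.5451 -0.1535  0.1504] [320.4 173.8]
0.158 23 [ 0.5452 -0.1535  0.158 ] [320.4 176.8]
0.166 23 [ 0.5455 -0.1534  0.1667] [320.5 180.8]
0.174 12 [ 0.5446 -0.1537  0.1756] [320.1 183.8]
0.182 15 [ 0.5432 -0.1539  0.1827] [319.6 185.5]
0.19 33 [ 0.5419 -0.1521  0.1902] [321.7 187.4]
0.198 90 [ 0.5412 -0.1529  0.1988] [320.5 191. ]
0.206 47 [ 0.5415 -0.1527  0.2042] [320.8 194.4]
t 12.6 p [ 0.5569 -0.1526  0.2266] rv [ 0.188  3.004 -0.006] F [-0.3  0.2 -0.8] op 0.0146
[[-0.984, 0.124, 0.131], [0.124, 0.992, -0.012], [-0.131, 0.004, -0.991]] [-0.383 -0.087  1.643  0.038  1.459 -1.83 ]
shift [-4.4 -8.8  7.2]
twist [0.004 0.132 0.002]
stand0.03 193 [ 561.5 -162. ] [63.9 66.5] 82.7 z 0.0303
stand0.07 934 [ 561.5 -163.3] [49.6 46.3] 83.7 z 0.0702
```

View pics/w7.png

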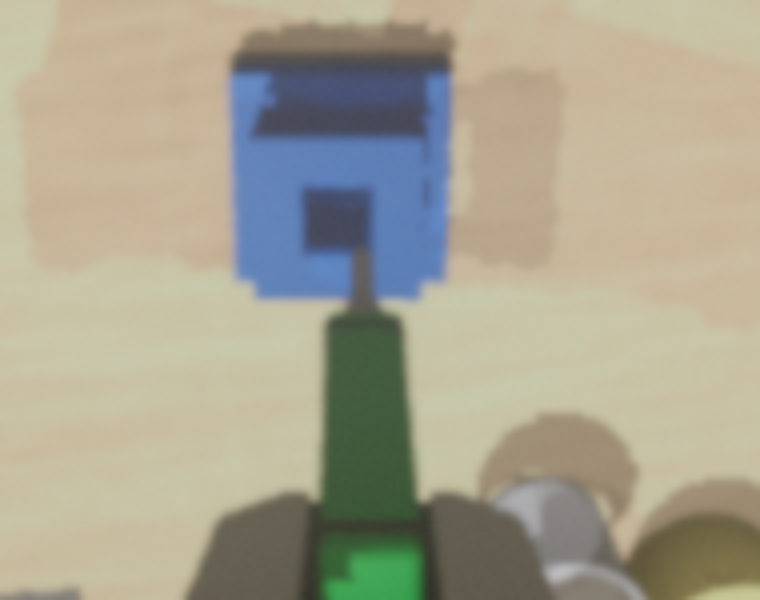

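The crop shows the tip at about (360,250) and the hole centred at (337,220). The remaining lean is about 1.5°, and the tip must move about (+11,-9) mm in the world frame.

```bash
python3 -m pendant '[{"translation":[-12,-7.5,0],"twist":[0.008,-0.025,0],"grip":-1},{"translation":[0,0,0],"twist":[0,0,0],"grip":-1},{"translation":[2,0,15],"twist":[0,0,0],"grip":-1},{"translation":[2,0,15],"twist":[0,0,0],"grip":-1},{"translation":[2,0,15],"twist":[0,0,0],"grip":-1},{"translation":[1,0,6],"twist":[0,0,0],"grip":-1},{"translation":[0,0,0],"twist":[0,0,0],"grip":-1},{"translation":[0,0,0],"twist":[0,0,0],"grip":-1},{"translation":[0,0,0],"twist":[0,0,0],"grip":-1},{"translation":[0,0,0],"twist":[0,0,0],"grip":-1}]' 30
python3 - <<'E'
from h import *
z=np.load('w7.npz'); 
p,d,i=cam('wrist'); np.savez('w8',p=p,d=d); save('w8',cv2.resize(p[110:260,230:420],None,fx=4,fy=4)); tipcheck(p,d,i); go([.561,-.162,.22],82.7)
hsv=cv2.cvtColor(p,cv2.COLOR_RGB2HSV); b=(hsv[...,0]>100)&(hsv[...,0]<130)&(hsv[...,1]>120); b[:,:200]=0; b[:,450:]=0; b[280:]=0; X,uv=fp(b,d,i)
for h in(.03,.07): rct(X[(abs(X[:,2]-h)<.004)&(abs(X[:,0]-.56)<.05)],'stand%g'%h)
E
```

```text
t: 13.6
tool_pos: [0.5686, -0.1573, 0.1707]
orientation: [0.179, 2.98, -0.019]
force: [-0.7, 0.3, 0.5]
opening: 0.0143
stylus pts 1420 lowest 0.0652
0.07 1154 [ 0.5657 -0.1579  0.0701] [322.3 171.1]
0.086 1 [ 0.5608 -0.1566  0.09  ] [323. 174.]
0.094 16 [ 0.5586 -0.1587  0.0944] [320.4 173.9]
0.102 22 [ 0.5584 -0.1587  0.1022] [320.3 176.9]
0.11 22 [ 0.5587 -0.1585  0.1104] [320.5 180.8]
0.118 12 [ 0.5576 -0.1587  0.1188] [320.1 183.6]
0.126 15 [ 0.556  -0.1586  0.1261] [319.8 185.3]
0.134 33 [ 0.5541 -0.1571  0.1344] [321.5 187.3]
0.142 97 [ 0.5535 -0.1576  0.1428] [320.6 191.2]
0.15 44 [ 0.5538 -0.1574  0.1484] [320.8 194.7]
t 13.65 p [ 0.5687 -0.1574  0.1708] rv [ 0.179  2.98  -0.019] F [ 0.4 -0.4 -0.1] op 0.0145
[[-0.981, 0.12, 0.155], [0.118, 0.993, -0.022], [-0.156, -0.003, -0.988]] [-0.383 -0.058  1.719  0.039  1.328 -1.84 ]
shift [ -0.7  -5.7 -49.7]
twist [-0.003  0.157  0.008]
stand0.03 469 [ 561.5 -162.9] [65.6 66.4] 82.5 z 0.0302
stand0.07 1648 [ 561.5 -163.3] [49.7 48.8] 82.3 z 0.0701
```

View pics/w8.png

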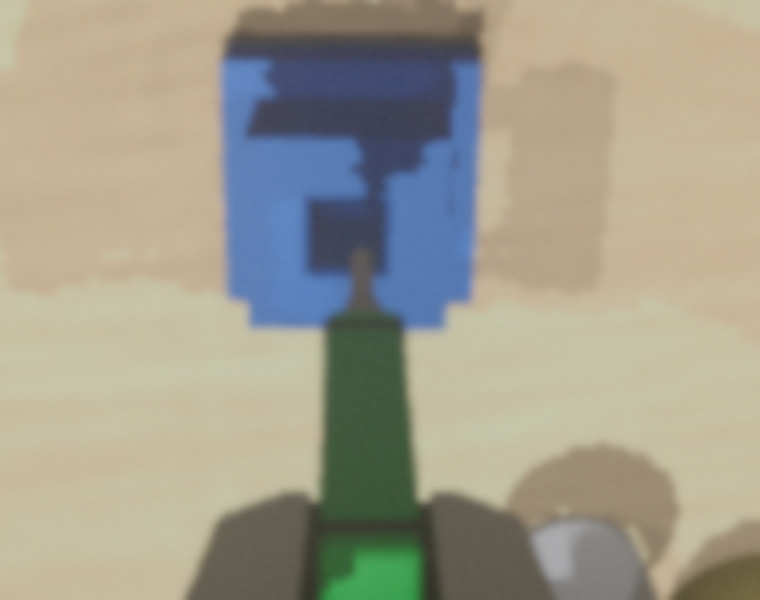

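```bash
python3 -m pendant '[{"translation":[-1,-6,0],"twist":[-0.02,0,0.004],"grip":-1},{"translation":[0,0,0],"twist":[0,0,0],"grip":-1},{"translation":[0.8,0,5],"twist":[0,0,0],"grip":-1},{"translation":[0.8,0,5],"twist":[0,0,0],"grip":-1},{"translation":[0,0,0],"twist":[0,0,0],"grip":-1},{"translation":[0,0,0],"twist":[0,0,0],"grip":-1},{"translation":[0,0,0],"twist":[0,0,0],"grip":-1},{"translation":[0,0,0],"twist":[0,0,0],"grip":-1},{"translation":[0,0,0],"twist":[0,0,0],"grip":-1},{"translation":[0,0,0],"twist":[0,0,0],"grip":-1}]' 30
cat >> h.py <<'E'
def stand(p,d,i):
    hsv=cv2.cvtColor(p,cv2.COLOR_RGB2HSV); b=(hsv[...,0]>100)&(hsv[...,0]<130)&(hsv[...,1]>120); b[:,:200]=0; b[:,450:]=0; b[280:]=0; X,uv=fp(b,d,i)
    for h in(.03,.07): rct(X[(abs(X[:,2]-h)<.004)&(abs(X[:,0]-.56)<.05)],'stand%g'%h)
    k=(b*255).astype('u1'); w=np.zeros_like(k); w[100:280,200:450]=255; n,l,s,c=cv2.connectedComponentsWithStats(cv2.bitwise_and(255-k,w))
    for j in range(1,n):
        if 60<s[j,4]<700:
            v,u=np.nonzero(l==j); q=onz(np.c_[u,v],i,.07); print('gap',s[j],q.min(0).round(4),q.max(0).round(4))
E
python3 - <<'E'
from h import *
p,d,i=cam('wrist'); np.savez('w9',p=p,d=d); save('w9',cv2.resize(p[110:260,230:420],None,fx=4,fy=4)); tipcheck(p,d,i); go([.561,-.162,.22],82.7); stand(p,d,i)
E
```

```text
t: 14.65
tool_pos: [0.5696, -0.1643, 0.1612]
orientation: [0.183, 2.976, 0.013]
force: [0.1, -0.8, -1.2]
opening: 0.0146
stylus pts 1575 lowest 0.0654
0.07 1313 [ 0.5666 -0.1638  0.0701] [321.2 174.2]
0.078 4 [ 0.5604 -0.1644  0.0813] [320.  172.8]
0.086 16 [ 0.56   -0.1638  0.0864] [320.7 174.4]
0.094 21 [ 0.56   -0.1642  0.0932] [320.3 177.3]
0.102 21 [ 0.5599 -0.1642  0.1018] [320.5 181.1]
0.11 13 [ 0.5585 -0.1644  0.1109] [320.2 183.9]
0.118 15 [ 0.557  -0.1647  0.118 ] [319.7 185.8]
0.126 46 [ 0.5551 -0.1633  0.1269] [321.4 188. ]
0.134 92 [ 0.5547 -0.164   0.1345] [320.6 191.9]
t 14.7 p [ 0.5697 -0.1643  0.1612] rv [0.183 2.976 0.013] F [-0.   0.1 -0.2] op 0.0149
[[-0.98, 0.121, 0.159], [0.122, 0.992, -0.001], [-0.158, 0.018, -0.987]] [-0.411 -0.042  1.722  0.065  1.315 -1.87 ]
shift [ -0.5   2.3 -59.4]
twist [0.019 0.159 0.005]
stand0.03 584 [ 561.2 -162.7] [65.9 68.3] 82.4 z 0.0301
stand0.07 1706 [ 561.3 -163.1] [49.5 48.5] 82.5 z 0.0702
```

```bash
python3 -m pendant '[{"translation":[1.2,1.2,0],"twist":[0,0,0],"grip":-1},{"translation":[0,0,0],"twist":[0,0,0],"grip":-1},{"translation":[1.3,-0.2,8],"twist":[0,0,0],"grip":-1},{"translation":[1.3,-0.2,8],"twist":[0,0,0],"grip":-1},{"translation":[1.3,-0.2,8],"twist":[0,0,0],"grip":-1},{"translation":[1.3,-0.2,8],"twist":[0,0,0],"grip":-1},{"translation":[0,0,0],"twist":[0,0,0],"grip":-1},{"translation":[0,0,0],"twist":[0,0,0],"grip":-1},{"translation":[0,0,0],"twist":[0,0,0],"grip":-1},{"translation":[0,0,0],"twist":[0,0,0],"grip":-1}]' 30
python3 - <<'E'
from h import *
p,d,i=cam('wrist'); np.savez('w9',p=p,d=d);tipcheck(p,d,i); go([.561,-.162,.22],82.7); stand(p,d,i)
E
```

```text
t: 15.7
tool_pos: [0.5677, -0.1627, 0.1245]
orientation: [0.183, 2.978, 0.014]
force: [-0.1, -1.0, -0.0]
opening: 0.015
stylus pts 1738 lowest 0.0662
0.07 1545 [ 0.5635 -0.162   0.0701] [322.  189.1]
0.078 16 [ 0.5559 -0.1627  0.0777] [320.3 184.9]
0.086 33 [ 0.5535 -0.1621  0.0874] [320.9 187.1]
0.094 66 [ 0.5527 -0.1626  0.0949] [320.3 190.3]
0.102 78 [ 0.5529 -0.1621  0.1009] [321.  193.8]
t 15.75 p [ 0.5678 -0.1627  0.1246] rv [0.183 2.978 0.014] F [-0.2 -0.1 -0.4] op 0.0146
[[-0.98, 0.121, 0.158], [0.122, 0.992, -0.001], [-0.157, 0.019, -0.987]] [-0.409 -0.02   1.768  0.066  1.248 -1.874]
shift [ -8.2   1.7 -95.3]
twist [0.019 0.157 0.005]
stand0.03 686 [ 561.2 -163. ] [66.7 68.1] 81.9 z 0.0302
stand0.07 1874 [ 561.4 -163. ] [50.5 48.2] 82.5 z 0.0702
```

```bash
python3 -m pendant '[{"translation":[-0.2,-0.3,8],"twist":[0,0,0],"grip":-1},{"translation":[1.2,-0.2,8],"twist":[0,0,0],"grip":-1},{"translation":[1.2,-0.2,7],"twist":[0,0,0],"grip":-1},{"translation":[0.8,-0.1,5],"twist":[0,0,0],"grip":-1},{"translation":[0.3,0,2],"twist":[0,0,0],"grip":-1},{"translation":[0,0,0],"twist":[0,0,0],"grip":-1},{"translation":[0,0,0],"twist":[0,0,0],"grip":-1},{"translation":[0,0,0],"twist":[0,0,0],"grip":-1},{"translation":[0,0,0],"twist":[0,0,0],"grip":-1},{"translation":[0,0,0],"twist":[0,0,0],"grip":-1}]' 30
python3 - <<'E'
from h import *
p,d,i=cam('wrist'); np.savez('w9',p=p,d=d);tipcheck(p,d,i); go([.561,-.162,.22],82.7)
hsv=cv2.cvtColor(p,cv2.COLOR_RGB2HSV); g=(hsv[...,0]>40)&(hsv[...,0]<85)&(hsv[...,1]>100); g[:,:280]=0; g[:,380:]=0
X,uv=fp(g,d,i); k=np.hypot(X[:,0]-.56,X[:,1]+.162)<.03; print('green z max',np.percentile(X[k][:,2],[5,50,90,98,100]).round(4))
E
```

```text
t: 16.75
tool_pos: [0.5697, -0.1634, 0.0924]
orientation: [0.183, 2.977, 0.013]
force: [0.1, 0.1, 0.0]
opening: 0.0146
stylus pts 1855 lowest 0.065
0.07 1847 [ 0.5653 -0.1627  0.0701] [322.8 206.6]
t 16.8 p [ 0.5698 -0.1634  0.0924] rv [0.183 2.977 0.013] F [ 0.7  0.5 -1.2] op 0.0148
[[-0.98, 0.121, 0.159], [0.122, 0.992, -0.001], [-0.158, 0.018, -0.987]] [-0.409  0.013  1.796  0.067  1.186 -1.878]
shift [ -11.3    2.7 -127.4]
twist [0.019 0.158 0.005]
green z max [0.0768 0.1354 0.1365 0.137  0.1378]
```

```bash
python3 -m pendant '[{"translation":[0.5,0,2.5],"twist":[0,0,0],"grip":-1},{"translation":[0.2,0,1],"twist":[0,0,0],"grip":-1},{"translation":[0,0,0],"twist":[0,0,0],"grip":-1},{"translation":[0,0,0],"twist":[0,0,0],"grip":-0.5},{"translation":[0,0,0],"twist":[0,0,0],"grip":-0.2},{"translation":[0,0,0],"twist":[0,0,0],"grip":0},{"translation":[0,0,0],"twist":[0,0,0],"grip":0},{"translation":[0,0,0],"twist":[0,0,0],"grip":0},{"translation":[0,0,0],"twist":[0,0,0],"grip":0},{"translation":[0,0,0],"twist":[0,0,0],"grip":0}]' 30
cat >> h.py <<'E'
def green(p,d,i):
    hsv=cv2.cvtColor(p,cv2.COLOR_RGB2HSV); g=(hsv[...,0]>40)&(hsv[...,0]<85)&(hsv[...,1]>100); g[:,:250]=0; g[:,400:]=0
    X,uv=fp(g,d,i); X=X[np.hypot(X[:,0]-.56,X[:,1]+.162)<.03]; print('green z',np.percentile(X[:,2],[5,50,90,98,100]).round(4)); rct(X[X[:,2]>.129],'green top')
E
python3 - <<'E'
from h import *
p,d,i=cam('wrist'); np.savez('w9',p=p,d=d); go([.561,-.162,.22],82.7); green(p,d,i)
E
```

```text
t: 17.8
tool_pos: [0.5701, -0.1635, 0.0892]
orientation: [0.183, 2.976, 0.012]
force: [-1.1, -0.0, -0.2]
opening: 0.0466
t 17.85 p [ 0.5701 -0.1635  0.0892] rv [0.183 2.976 0.013] F [ 0.2  0.1 -0.8] op 0.0464
[[-0.98, 0.121, 0.16], [0.122, 0.992, -0.001], [-0.159, 0.018, -0.987]] [-0.409  0.016  1.8    0.067  1.179 -1.878]
shift [ -11.7    2.7 -130.6]
twist [0.019 0.159 0.005]
green z [0.1306 0.133  0.1337 0.1342 0.1344]
green top 486 [ 560.3 -163.5] [13.6 14.5] 82.4 z 0.133
```

Stylus is seated (top at 133 mm) and released. Retreating upward, then levelling the tool.

```bash
python3 -m pendant '[{"translation":[-1.6,0.2,-10],"twist":[0,0,0],"grip":0},{"translation":[-3.2,0.4,-20],"twist":[0,0,0],"grip":0},{"translation":[-4.8,0.5,-30],"twist":[0,0,0],"grip":0},{"translation":[-4.8,0.5,-30],"twist":[0,0,0],"grip":0},{"translation":[-3.2,0.4,-20],"twist":[0,0,0],"grip":0.2},{"translation":[0,0,-5],"twist":[0.01,0.08,0],"grip":0.5},{"translation":[0,0,0],"twist":[0.009,0.075,0],"grip":1},{"translation":[0,0,0],"twist":[0,0,0.07],"grip":1},{"translation":[0,0,0],"twist":[0,0,0.07],"grip":1},{"translation":[0,0,0],"twist":[0,0,0],"grip":1}]' 30
python3 - <<'E'
from h import *
p,d,i=cam('wrist'); np.savez('w10',p=p,d=d); go([.5,.199,.21],73.3); green(p,d,i); stand(p,d,i)
E
```

```text
t: 18.85
tool_pos: [0.5694, -0.1637, 0.2181]
orientation: [0.42, 3.111, -0.005]
force: [0.9, 0.9, -0.6]
opening: 0.0896
t 18.9 p [ 0.5695 -0.1637  0.2183] rv [ 0.416  3.111 -0.005] F [ 0.4 -1.1  0.2] op 0.0918
[[-0.965, 0.263, 0.003], [0.263, 0.965, -0.003], [-0.004, -0.003, -1.0]] [-0.365  0.095  1.469 -0.002  1.574 -1.67 ]
shift [162.4 331.7   6.8]
twist [-0.002  0.004  0.026]
green z [0.1318 0.1332 0.1341 0.3737 0.3751]
green top 213 [ 556.1 -160.9] [32.5 24.1] 72.7 z 0.1332
stand0.03 443 [ 561.1 -162.8] [65.7 66.6] 82.3 z 0.0303
stand0.07 1102 [ 561.  -163.1] [50.7 47.8] 82.3 z 0.0702
```

```bash
python3 -m pendant '[{"translation":[10,20,0],"twist":[0,0,0.026],"grip":1},{"translation":[20,41,0],"twist":[0,0,0],"grip":1},{"translation":[20,41,0],"twist":[0,0,0],"grip":1},{"translation":[20,41,0],"twist":[0,0,0],"grip":1},{"translation":[20,41,0],"twist":[0,0,0],"grip":1},{"translation":[20,41,0],"twist":[0,0,0],"grip":1},{"translation":[20,41,0],"twist":[0,0,0],"grip":1},{"translation":[15,30,0],"twist":[0,0,0],"grip":1},{"translation":[8,15,0],"twist":[0,0,0],"grip":1},{"translation":[0,0,0],"twist":[0,0,0],"grip":1}]' 30
python3 - <<'E'
from h import *
p,d,i=cam('wrist'); np.savez('w11',p=p,d=d); save('w11',p); go([.5,.199,.21],73.3)
X,uv=fp(d>0,d,i); n=np.hypot(X[:,0]-.5,X[:,1]-.199)<.06; X=X[n]
rct(X[(X[:,2]>.095)&(X[:,2]<.106)],'cap'); rct(X[(X[:,2]>.085)&(X[:,2]<.106)],'cap+pads')
hsv=cv2.cvtColor(p,cv2.COLOR_RGB2HSV); o=(hsv[...,0]>5)&(hsv[...,0]<20)&(hsv[...,1]>150); X,uv=fp(o,d,i); X=X[np.hypot(X[:,0]-.5,X[:,1]-.199)<.05]; rct(X[(X[:,2]>.085)],'pads top')
X,uv=fp(d>0,d,i); m=(abs(X[:,2]-.055)<.003)&(np.hypot(X[:,0]-.487,X[:,1]-.152)<.13); rct(X[m],'ctrl')
E
```

```text
t: 19.9
tool_pos: [0.506, 0.1884, 0.2208]
orientation: [0.429, 3.102, -0.002]
force: [1.2, -1.0, 0.6]
opening: 0.0931
t 19.95 p [0.5064 0.1874 0.2209] rv [ 4.310e-01  3.102e+00 -2.000e-03] F [ 0.4 -0.1  0.3] op 0.093
[[-0.962, 0.272, 0.01], [0.272, 0.962, -0.003], [-0.01, -0.0, -1.0]] [ 0.263 -0.053  1.615 -0.005  1.572 -1.032]
shift [ 9.4  9.5 10.8]
twist [0.    0.01  0.016]
cap 742 [498.5 199.5] [23.6 35.1] 74.2 z 0.1
cap+pads 1090 [498.7 200.3] [40.5 35.1] 74.1 z 0.0996
pads top 3186 [496.8 212.5] [72.7 34.3] 84.9 z 0.3655
ctrl 12829 [484.8 151.3] [200.8 111.8] 73.5 z 0.0553
```

View pics/w11.png

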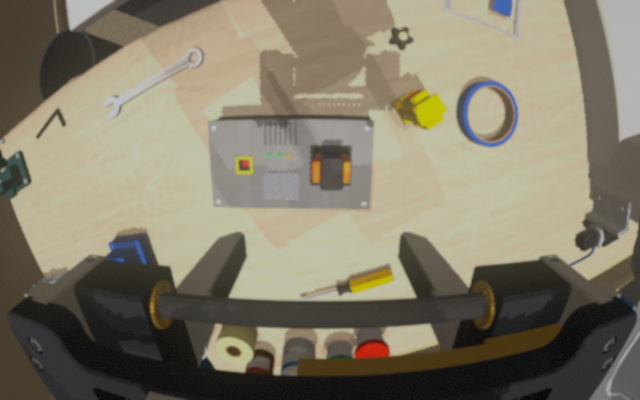

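The wrist view shows the carrier (black cap, orange catches) at (330,167), with the yellow look-alike well apart at (422,108). Aligning above the carrier.

```bash
python3 -m pendant '[{"translation":[0,0,0],"twist":[0,0,0],"grip":1},{"translation":[9.5,9.5,0],"twist":[0,0.01,0.011],"grip":0.6},{"translation":[0,0,0],"twist":[0,0,0],"grip":0.6},{"translation":[0,0,20],"twist":[0,0,0],"grip":0.6},{"translation":[0,0,30],"twist":[0,0,0],"grip":0.6},{"translation":[0,0,20],"twist":[0,0,0],"grip":0.6},{"translation":[0,0,10],"twist":[0,0,0],"grip":0.6},{"translation":[0,0,5],"twist":[0,0,0],"grip":0.6},{"translation":[0,0,0],"twist":[0,0,0],"grip":0.6},{"translation":[0,0,0],"twist":[0,0,0],"grip":0.6}]' 25
cat >> h.py <<'E'
def carr(p,d,i):
    X,uv=fp(d>0,d,i); n=np.hypot(X[:,0]-.5,X[:,1]-.199)<.035; X=X[n]
    rct(X[(X[:,2]>.096)&(X[:,2]<.105)],'cap'); rct(X[(X[:,2]>.087)&(X[:,2]<.105)],'cap+pads')
E
python3 - <<'E'
from h import *
p,d,i=cam('wrist'); np.savez('w12',p=p,d=d); go([.4995,.1995,.064],73.6); carr(p,d,i)
E
```

```text
t: 20.95
tool_pos: [0.5028, 0.1944, 0.1362]
orientation: [0.459, 3.104, 0.001]
force: [0.1, -0.1, 0.4]
opening: 0.0744
t 21.0 p [0.5029 0.1945 0.1364] rv [4.590e-01 3.104e+00 1.000e-03] F [-0.6 -0.4  0.5] op 0.0746
[[-0.957, 0.289, 0.004], [0.289, 0.957, 0.0], [-0.004, 0.001, -1.0]] [ 2.750e-01 -9.000e-03  1.726e+00 -1.000e-03  1.421e+00 -1.003e+00]
shift [ 5.   3.7 72.4]
twist [ 0.001  0.004 -0.007]
cap 1236 [498.4 199.3] [22.9 36.3] 74.3 z 0.1001
cap+pads 1826 [498.6 199.6] [41.6 36.6] 72.6 z 0.0997
```

```bash
python3 -m pendant '[{"translation":[5,4,0],"twist":[0,0.004,-0.005],"grip":0.6},{"translation":[0,0,0],"twist":[0,0,0],"grip":0.6},{"translation":[0,0,10],"twist":[0,0,0],"grip":0.5},{"translation":[0,0,15],"twist":[0,0,0],"grip":0.5},{"translation":[0,0,15],"twist":[0,0,0],"grip":0.5},{"translation":[0,0,12],"twist":[0,0,0],"grip":0.5},{"translation":[0,0,8],"twist":[0,0,0],"grip":0.5},{"translation":[0,0,4],"twist":[0,0,0],"grip":0.5},{"translation":[0,0,0],"twist":[0,0,0],"grip":0.5},{"translation":[0,0,0],"twist":[0,0,0],"grip":0.5}]' 25
python3 - <<'E'
from h import *
p,d,i=cam('wrist'); np.savez('w12',p=p,d=d); go([.4995,.1995,.064],73.6); carr(p,d,i)
E
```

```text
t: 22.0
tool_pos: [0.4996, 0.2008, 0.068]
orientation: [0.45, 3.108, 0.003]
force: [-0.2, -0.0, 0.0]
opening: 0.0697
t 22.05 p [0.4996 0.2008 0.0681] rv [0.45  3.108 0.004] F [ 0.  -0.9  0.9] op 0.0698
[[-0.959, 0.283, 0.002], [0.284, 0.959, 0.002], [-0.001, 0.002, -1.0]] [ 2.860e-01  5.100e-02  1.794e+00  1.000e-03  1.294e+00 -9.980e-01]
shift [-0.3 -1.3  4.1]
twist [ 0.002  0.001 -0.001]
cap 2202 [498.6 199.5] [69.6 36. ] 73.5 z 0.1001
cap+pads 3220 [498.6 199.5] [69.6 36. ] 73.5 z 0.0996
```

```bash
python3 -m pendant '[{"translation":[0.3,-1.3,3],"twist":[0,0,0],"grip":0.4},{"translation":[0,0,0],"twist":[0,0,0],"grip":0.2},{"translation":[0,0,0],"twist":[0,0,0],"grip":0},{"translation":[0,0,0],"twist":[0,0,0],"grip":-1},{"translation":[0,0,0],"twist":[0,0,0],"grip":-1},{"translation":[0,0,0],"twist":[0,0,0],"grip":-1},{"translation":[0,0,0],"twist":[0,0,0],"grip":-1},{"translation":[0,0,0],"twist":[0,0,0],"grip":-1},{"translation":[0,0,0],"twist":[0,0,0],"grip":-1},{"translation":[0,0,0],"twist":[0,0,0],"grip":-1}]' 25
python3 - <<'E'
from h import *
go([.4995,.1995,.064],73.6)
E
```

```text
t: 23.05
tool_pos: [0.5007, 0.2001, 0.0672]
orientation: [0.449, 3.104, 0.006]
force: [0.9, 0.2, -0.1]
opening: 0.0224
t 23.05 p [0.5007 0.2001 0.0672] rv [0.449 3.104 0.006] F [ 0.9  0.2 -0.1] op 0.0224
[[-0.959, 0.283, 0.006], [0.283, 0.959, 0.003], [-0.005, 0.005, -1.0]] [ 0.284  0.05   1.797  0.002  1.288 -1.   ]
shift [ 1.  -0.9  3.2]
twist [ 0.005  0.005 -0.001]
```

Run:
```python
from h import *
p,d,i=cam('wrist'); np.savez('w13',p=p,d=d); carr(p,d,i); st()
q,e,j=cam('scene'); np.savez('s13',p=q,d=e)
a=cv2.resize(p[150:330,220:430],(700,600))[:, :]; a=cv2.resize(a,(400,343)); b=cv2.resize(q[150:250,230:345],(395,343)); save('c13',np.hstack([a,b]))
```

```text
cap 2257 [498.6 199.8] [42.4 35.7] 72.8 z 0.1002
cap+pads 2710 [498.6 199.7] [42.6 35.7] 72.8 z 0.1
t 23.1 p [0.5007 0.2001 0.0672] rv [0.449 3.104 0.006] F [-0.1  0.  -0.4] op 0.022
[[-0.959, 0.283, 0.006], [0.283, 0.959, 0.003], [-0.005, 0.005, -1.0]] [ 0.284  0.05   1.797  0.002  1.288 -1.   ]
```

View pics/c13.png

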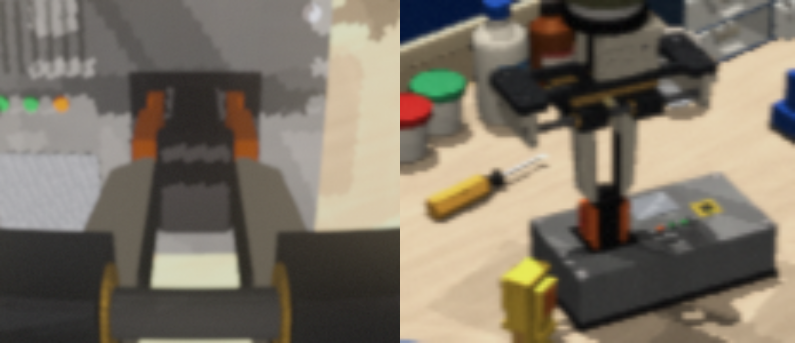

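The left crop shows the fingers flanking the cap at the orange catches, with a gap of about 95 px against 75 px for the 24 mm cap, so about 30 mm. The reported opening is 22 mm. Checking that numerically.

Run:
```python
from h import *
i=robot.camera_info('wrist'); M=R.from_rotvec(robot.read_state()['orientation']).as_matrix(); c=np.array([.4988,.1998])
for f in('w13','w12'):
    z=np.load(f+'.npz'); p,d=z['p'],z['d']; 
    if f=='w12': continue
    X,uv=fp(d>0,d,i); hsv=cv2.cvtColor(p,cv2.COLOR_RGB2HSV)[uv[:,1],uv[:,0]]
    s=(X[:,:2]-c)@M[:2,1]*1000; x=-(X[:,:2]-c)@M[:2,0]*1000
    o=(hsv[:,0]>4)&(hsv[:,0]<20)&(hsv[:,1]>150)&(abs(s)<35)&(abs(x)<30)&(X[:,2]<.105)
    for sg in(1,-1):
        k=o&(s*sg>0); print('orange',sg,k.sum(),'s',np.percentile(s[k],[1,50,99]).round(1),'x',np.percentile(x[k],[1,99]).round(1),'z',np.percentile(X[k,2],[1,99]).round(4))
    for lo in np.arange(.06,.15,.01):
        k=(X[:,2]>lo)&(X[:,2]<lo+.01)&(abs(s)<45)&(abs(x)<25)&~o
        if k.sum(): 
            a=s[k]; print(lo.round(2),k.sum(),'neg side',np.round([a[a<0].min(),a[a<0].max()],1) if (a<0).any() else '','pos',np.round([a[a>0].min(),a[a>0].max()],1) if (a>0).any() else '','x',x[k].min().round(1),x[k].max().round(1))
```

```text
orange 1 370 s [12.2 15.3 19.1] x [-12.2  -2.7] z [0.0427 0.0934]
orange -1 369 s [-20.  -16.2 -13.1] x [-12.3  -4.2] z [0.0403 0.0934]
0.06 122 neg side [-20.8  -0.4] pos [ 0.3 19.6] x -17.2 -10.5
0.07 143 neg side [-21.2  -0.4] pos [ 0.2 19.9] x -17.4 -8.6
0.08 157 neg side [-21.4  -0.5] pos [ 0.1 20.9] x -17.3 -1.9
0.09 970 neg side [-21.4  -0. ] pos [ 0.  20.3] x -18.1 17.8
0.1 1587 neg side [-25.2  -0. ] pos [ 0.  23.9] x -18.2 17.0
0.11 485 neg side [-26.7 -11.6] pos [10.3 25.3] x -9.8 8.2
0.12 587 neg side [-26.9 -11.6] pos [10.2 25.4] x -9.9 8.7
0.13 751 neg side [-28.1 -11.6] pos [10.  26.2] x -10.0 7.9
0.14 644 neg side [-28.1 -11.6] pos [ 9.9 26.6] x -9.9 7.8
```

Run:
```python
from h import *
i=robot.camera_info('wrist'); s0=robot.read_state(); M=R.from_rotvec(s0['orientation']).as_matrix(); T=np.array(s0['tool_pos'])
def ana(f,lo):
    z=np.load(f+'.npz'); X,uv=fp(z['d']>0,z['d'],i); L=(X-T)@M*1000   # tool coords
    k=(abs(L[:,1])>8)&(abs(L[:,1])<48)&(abs(L[:,0])<20)
    print(f)
    for a in range(-80,10,8):
        q=k&(L[:,2]>a)&(L[:,2]<a+8)
        if q.sum(): 
            y=L[q,1]; print(a,q.sum(),'x',L[q,0].min().round(1),L[q,0].max().round(1),'y-',np.round([y[y<0].min(),y[y<0].max()],1) if (y<0).any() else '','y+',np.round([y[y>0].min(),y[y>0].max()],1) if (y>0).any() else '')
ana('w13',0); ana('w11',0); ana('w3',0)
```

```text
w13
-80 584 x -6.4 11.3 y- [-28.6 -12. ] y+ [ 9.5 26.1]
-72 594 x -6.4 11.4 y- [-28.4 -12.1] y+ [ 9.5 25.6]
-64 483 x -7.2 11.4 y- [-27.2 -12.2] y+ [ 9.6 24.7]
-56 426 x -6.0 11.3 y- [-27.4 -12.2] y+ [ 9.6 24.8]
-48 351 x -6.7 11.3 y- [-27.  -12.2] y+ [ 9.7 24.2]
-40 762 x -15.7 19.7 y- [-25.   -8.1] y+ [ 8.  21.9]
-32 323 x -16.1 19.5 y- [-22.  -8.] y+ [ 8.  18.8]
-24 176 x 3.5 18.9 y- [-22.1  -8.1] y+ [11.5 20.2]
-16 119 x 10.7 18.7 y- [-22.   -8.2] y+ [11.4 19.1]
-8 103 x 10.3 18.6 y- [-21.7  -8.4] y+ [11.2 18.7]
0 93 x 6.7 18.6 y- [-21.1  -8.1] y+ [11.3 18.8]
8 3237 x -20.0 20.0 y- [-48.   -8.2] y+ [11.5 48. ]
w11
-80 342 x -6.7 10.9 y- [-48.  -47.2] y+ [44.6 47.9]
-72 298 x -6.8 11.2 y- [-48.  -47.2] y+ [44.6 48. ]
-64 266 x -6.1 11.1 y- [-48.  -47.1] y+ [44.4 48. ]
-56 229 x -6.2 10.9 y- [-48.  -47.2] y+ [44.5 48. ]
-48 212 x -6.3 11.0 y- [-48.  -47.3] y+ [44.7 48. ]
-40 180 x -6.2 11.3 y- [-48.  -47.2] y+ [44.7 47.9]
-32 1 x 10.1 10.1 y-  y+ [47.2 47.2]
w3
-80 424 x -3.9 11.3 y- [-24.8  -8.6] y+ [ 8.  22.3]
-72 508 x -6.3 11.8 y- [-24.4  -8.6] y+ [ 8.1 21.9]
-64 419 x 8.3 11.5 y- [-24.1  -8.7] y+ [ 8.  21.1]
-56 378 x -6.6 11.3 y- [-23.6  -8.6] y+ [ 8.  21.5]
-48 323 x -5.1 11.4 y- [-23.6  -8. ] y+ [ 8. 21.]
-40 182 x 6.7 11.0 y- [-21.1  -8.1] y+ [ 8.  18.5]
-32 2 x 6.7 7.5 y- [-8.5 -8.4] y+ 
-24 8 x 5.6 6.9 y- [-8.8 -8. ] y+
```

The fingers' tips in fact lie about 33 mm behind the reported TCP. The wrist depth shows it, and it explains the stylus pivoting and the fingers now sitting only at the cap. So I open, descend further so that the tips reach z ≈ 66 mm, and check.

```bash
python3 -m pendant '[{"translation":[0,0,0],"twist":[0,0,0],"grip":0},{"translation":[0,0,0],"twist":[0,0,0],"grip":0.5},{"translation":[0,0,0],"twist":[0,0,0],"grip":0.5},{"translation":[-0.5,0.2,0],"twist":[0.004,0.005,0],"grip":0.5},{"translation":[0,0,0],"twist":[0,0,0],"grip":0.5},{"translation":[0,0,8],"twist":[0,0,0],"grip":0.5},{"translation":[0,0,8],"twist":[0,0,0],"grip":0.5},{"translation":[0,0,4],"twist":[0,0,0],"grip":0.5},{"translation":[0,0,0],"twist":[0,0,0],"grip":0.5},{"translation":[0,0,0],"twist":[0,0,0],"grip":0.5}]' 25
cat >> h.py <<'E'
def fing(p,d,i):
    s0=robot.read_state(); M=R.from_rotvec(s0['orientation']).as_matrix(); T=np.array(s0['tool_pos'])
    X,uv=fp(d>0,d,i); L=(X-T)@M*1000; C=(np.array([.4988,.1998,T[2]])-T)@M*1000; print('carrier in tool xy',C[:2].round(1))
    k=(abs(L[:,1])>20)&(abs(L[:,1])<60)&(abs(L[:,0])<20)&(L[:,2]<0)&(X[:,2]>.06)
    for a in range(-64,0,4):
        q=k&(L[:,2]>a)&(L[:,2]<a+4)
        if q.sum():
            y=L[q,1]; print(a,q.sum(),'x',L[q,0].min().round(1),L[q,0].max().round(1),'y-',np.round([y[y<0].min(),y[y<0].max()],1) if (y<0).any() else '','y+',np.round([y[y>0].min(),y[y>0].max()],1) if (y>0).any() else '')
E
python3 - <<'E'
from h import *
p,d,i=cam('wrist'); np.savez('w14',p=p,d=d); go([.5005,.2,.033],73.5); carr(p,d,i); fing(p,d,i)
E
```

```text
t: 24.15
tool_pos: [0.5005, 0.1999, 0.0444]
orientation: [-0.45, -3.107, 0.0]
force: [-0.5, -0.2, 0.2]
opening: 0.0697
t 24.2 p [0.5005 0.1999 0.0444] rv [-0.45  -3.107  0.   ] F [0.1 0.3 0.3] op 0.0697
[[-0.959, 0.284, -0.002], [0.284, 0.959, 0.0], [0.002, -0.001, -1.0]] [ 2.840e-01  8.500e-02  1.805e+00  1.000e-03  1.254e+00 -9.990e-01]
shift [-0.   0.1 11.4]
twist [-0.001 -0.002  0.001]
cap 2748 [498.9 199.4] [69.8 36. ] 73.3 z 0.1001
cap+pads 4130 [498.9 199.4] [70. 36.] 73.3 z 0.0997
carrier in tool xy [ 1.6 -0.5]
-64 312 x -5.9 11.4 y- [-51.4 -35.6] y+ [33.1 48.9]
-60 297 x -6.5 11.2 y- [-51.  -35.6] y+ [33.2 48.7]
-56 270 x -7.2 11.1 y- [-50.3 -35.6] y+ [33.3 48.4]
-52 254 x -7.9 11.6 y- [-49.6 -20. ] y+ [33.2 47.8]
-48 320 x -9.8 13.6 y- [-50.8 -20.1] y+ [33.2 48.3]
-44 215 x -5.8 13.3 y- [-49.5 -20.5] y+ [20.1 47.2]
-40 193 x -6.8 13.2 y- [-47.7 -20.2] y+ [32.9 45.8]
-36 133 x -7.6 13.1 y- [-43.2 -20.2] y+ [33.3 42.6]
-32 11 x 1.6 13.5 y- [-36.1 -20. ] y+ [33.7 36.2]
-28 2 x 13.1 13.6 y- [-20.3 -20.3] y+ 
-24 7 x 9.5 13.1 y- [-22.3 -20.1] y+ [20.4 20.4]
-20 3 x 12.4 13.3 y- [-20.6 -20.4] y+
```

```bash
python3 -m pendant '[{"translation":[0,0.5,5],"twist":[0,0,0],"grip":0.4},{"translation":[0,0,5],"twist":[0,0,0],"grip":0.2},{"translation":[0,0,1],"twist":[0,0,0],"grip":0.1},{"translation":[0,0,0],"twist":[0,0,0],"grip":0},{"translation":[0,0,0],"twist":[0,0,0],"grip":-1},{"translation":[0,0,0],"twist":[0,0,0],"grip":-1},{"translation":[0,0,0],"twist":[0,0,0],"grip":-1},{"translation":[0,0,0],"twist":[0,0,0],"grip":-1},{"translation":[0,0,0],"twist":[0,0,0],"grip":-1},{"translation":[0,0,0],"twist":[0,0,0],"grip":-1}]' 30
python3 - <<'E'
from h import *
p,d,i=cam('wrist'); np.savez('w15',p=p,d=d); go([.5005,.2,.033],73.5); carr(p,d,i); fing(p,d,i)
E
```

```text
t: 25.2
tool_pos: [0.5013, 0.2006, 0.0335]
orientation: [-0.45, -3.108, -0.0]
force: [0.3, -0.5, -1.1]
opening: 0.0283
t 25.25 p [0.5013 0.2006 0.0334] rv [-0.45  -3.108 -0.   ] F [ 1.1 -0.3 -0.9] op 0.0278
[[-0.959, 0.283, -0.001], [0.283, 0.959, 0.0], [0.001, 0.0, -1.0]] [ 2.850e-01  9.900e-02  1.812e+00  1.000e-03  1.232e+00 -9.980e-01]
shift [ 0.6 -0.8  0.4]
twist [ 0.    -0.001  0.001]
cap 3538 [498.  200.1] [58.9 34.2] 73.4 z 0.1002
cap+pads 4514 [498.  200.1] [58.9 34.2] 73.4 z 0.1
carrier in tool xy [ 2.1 -1.4]
-64 125 x 9.2 11.3 y- [-30.3 -20. ] y+ [20.1 28. ]
-60 129 x 9.6 11.3 y- [-30.2 -20.1] y+ [20.1 27.9]
-56 104 x 9.2 11.0 y- [-30.4 -20.1] y+ [20.1 27.5]
-52 112 x 9.5 11.1 y- [-30.1 -20.4] y+ [20.1 27.5]
-48 85 x 9.5 11.0 y- [-29.5 -20.2] y+ [20. 27.]
-44 87 x 9.4 11.1 y- [-29.1 -20.1] y+ [20.1 26.7]
-40 45 x 9.8 10.9 y- [-28.1 -20.4] y+ [20.4 25.3]
-36 13 x 9.9 10.5 y- [-23.2 -20.2] y+ [20.1 20.1]
```

```bash
python3 -m pendant '[{"translation":[0,0,-1],"twist":[0,0,0],"grip":-1},{"translation":[0,0,-1],"twist":[0,0,0],"grip":-1},{"translation":[0,0,-2],"twist":[0,0,0],"grip":-1},{"translation":[0,0,-2],"twist":[0,0,0],"grip":-1},{"translation":[0,0,-2],"twist":[0,0,0],"grip":-1},{"translation":[0,0,-2],"twist":[0,0,0],"grip":-1},{"translation":[0,0,-2],"twist":[0,0,0],"grip":-1},{"translation":[0,0,-2],"twist":[0,0,0],"grip":-1},{"translation":[0,0,0],"twist":[0,0,0],"grip":-1},{"translation":[0,0,0],"twist":[0,0,0],"grip":-1}]' 30
cat >> h.py <<'E'
def capz(p,d,i):
    T=np.array(robot.read_state()['tool_pos']); X,uv=fp(d>0,d,i); X=X[(np.hypot(X[:,0]-T[0],X[:,1]-T[1])<.009)]; print('cap top',np.percentile(X[:,2],[5,50,95]).round(4),'n',len(X))
    if len(X)>20:
        A=np.c_[X[:,:2]-X[:,:2].mean(0),np.ones(len(X))]; k=abs(X[:,2]-np.median(X[:,2]))<.005; print('slope x,y',np.linalg.lstsq(A[k],X[k,2],rcond=None)[0][:2].round(3))
E
python3 - <<'E'
from h import *
p,d,i=cam('wrist'); np.savez('w16',p=p,d=d); st(); capz(p,d,i)
E
```

```text
t: 26.25
tool_pos: [0.5013, 0.2006, 0.0488]
orientation: [-0.45, -3.109, -0.001]
force: [-0.6, -0.4, -0.8]
opening: 0.028
t 26.3 p [0.5014 0.2006 0.0489] rv [-4.500e-01 -3.109e+00 -1.000e-03] F [ 0.6  0.4 -0.9] op 0.0278
[[-0.959, 0.284, -0.001], [0.284, 0.959, 0.001], [0.001, 0.0, -1.0]] [ 2.850e-01  8.000e-02  1.801e+00  1.000e-03  1.261e+00 -9.980e-01]
cap top [0.1148 0.1157 0.1166] n 865
slope x,y [-0.001 -0.006]
```

The carrier rises freely with the gripper (cap 15 mm up, level, force about 1 N). Continuing the lift.

```bash
python3 -m pendant '[{"translation":[0,0,-5],"twist":[0,0,0],"grip":-1},{"translation":[0,0,-8],"twist":[0,0,0],"grip":-1},{"translation":[0,0,-10],"twist":[0,0,0],"grip":-1},{"translation":[0,0,-12],"twist":[0,0,0],"grip":-1},{"translation":[0,0,-15],"twist":[0,0,0],"grip":-1},{"translation":[0,0,-20],"twist":[0,0,0],"grip":-1},{"translation":[0,0,-20],"twist":[0,0,0],"grip":-1},{"translation":[0,0,-12],"twist":[0,0,0],"grip":-1},{"translation":[0,0,-6],"twist":[0,0,0],"grip":-1},{"translation":[0,0,-2],"twist":[0,0,0],"grip":-1}]' 30; python3 -m pendant '[{"translation":[0,0,0],"twist":[0,0,0],"grip":-1},{"translation":[0,0,0],"twist":[0,0,0],"grip":-1},{"translation":[0,0,0],"twist":[0,0,0],"grip":-1},{"translation":[0,0,0],"twist":[0,0,0],"grip":-1},{"translation":[0,0,0],"twist":[0,0,0],"grip":-1},{"translation":[0,0,0],"twist":[0,0,0],"grip":-1},{"translation":[0,0,0],"twist":[0,0,0],"grip":-1},{"translation":[0,0,0],"twist":[0,0,0],"grip":-1},{"translation":[0,0,0],"twist":[0,0,0],"grip":-1},{"translation":[0,0,0],"twist":[0,0,0],"grip":-1}]'
python3 - <<'E'
from h import *
p,d,i=cam('wrist'); s=st(); print('dq',np.abs(s['dq']).max().round(4)); capz(p,d,i)
q,e,j=cam('top'); P=pts(e,j); hsv=cv2.cvtColor(q,cv2.COLOR_RGB2HSV); 
g=(hsv[...,0]>40)&(hsv[...,0]<80)&(hsv[...,1]>100)&(np.hypot(P[...,0]-.5625,P[...,1]+.163)<.04); rct(P[g],'stylus')
z=np.load('top.npz')['P']; 
for n,(u,v) in dict(tape=(158,219),knob=(209,268),screw=(262,140),beaker=(376,130)).items(): print(n,abs(P[v-2:v+3,u-2:u+3,2]-z[v-2:v+3,u-2:u+3,2]).max().round(3))
q,e,j=cam('scene'); P=pts(e,j); c=s['tool_pos']; 
n=(np.hypot(P[...,0]-c[0],P[...,1]-c[1])<.04)&(P[...,2]>.07); print('lowest carrier z (scene)',np.percentile(P[n][:,2],[0,1,5]).round(4),n.sum())
E
```

```text
t: 27.3
tool_pos: [0.5022, 0.2008, 0.1698]
orientation: [0.45, 3.106, 0.003]
force: [0.2, -0.6, -1.0]
opening: 0.0281
t: 28.3
tool_pos: [0.5001, 0.2002, 0.1659]
orientation: [-0.449, -3.106, 0.001]
force: [-0.8, -0.4, -0.1]
opening: 0.0282
t 28.35 p [0.5001 0.2001 0.1659] rv [-4.500e-01 -3.106e+00  1.000e-03] F [-0.1  0.8 -1.1] op 0.0282
[[-0.959, 0.284, -0.003], [0.284, 0.959, -0.0], [0.003, -0.001, -1.0]] [ 2.850e-01 -2.200e-02  1.684e+00  1.000e-03  1.482e+00 -9.980e-01]
dq 0.0013
cap top [0.0079 0.2326 0.2336] n 1035
slope x,y [ 0.    -0.004]
stylus 37 [ 562.2 -169.6] [27.4 13.5] 88.3 z 0.1329
tape 1.174
knob 0.63
screw 0.615
beaker 1.175
lowest carrier z (scene) [0.1402 0.1473 0.1664] 2062
```

Run:
```python
from h import *
q,e,j=cam('top'); P=pts(e,j); hsv=cv2.cvtColor(q,cv2.COLOR_RGB2HSV); z0=np.load('top.npz'); 
g=(hsv[...,0]>40)&(hsv[...,0]<80)&(hsv[...,1]>100)&(np.hypot(P[...,0]-.5625,P[...,1]+.163)<.04)&(P[...,2]>.12); print('stylus',np.median(P[g],0).round(4),g.sum())
D=np.abs(q.astype(int)-z0['p']).sum(-1)
for n,(u,v) in dict(tape=(171,219),knob=(209,268),screw=(272,140),beaker=(376,126),lookalike=(212,228)).items():
    a=np.s_[v-10:v+11,u-12:u+13]; print(n,'median colour change',np.median(D[a]),'height change',np.nanmedian(np.where((e[a]>0)&(z0['d'][a]>0),abs(P[a][...,2]-z0['P'][a][...,2]),np.nan)).round(4))
st(); robot.close_job()
```

```text
stylus [ 0.5616 -0.1632  0.1328] 37
tape median colour change 20.0 height change 0.0022
knob median colour change 106.0 height change 0.6252
screw median colour change 21.0 height change 0.0047
beaker median colour change 18.0 height change 0.002
lookalike median colour change 103.0 height change 0.468
t 28.5 p [0.5001 0.2001 0.1659] rv [-4.500e-01 -3.106e+00  1.000e-03] F [-0.1  0.2 -0.9] op 0.0277
[[-0.959, 0.283, -0.003], [0.283, 0.959, -0.0], [0.003, -0.001, -1.0]] [ 2.850e-01 -2.200e-02  1.684e+00  1.000e-03  1.482e+00 -9.980e-01]
the job is handed in; nothing more can be done
```

I did every step in the order asked and handed the job in at 28.5 s of the 72 s allowed. No verdict was reported.

**What I did**
- **Button:** I pressed it with the stylus at 9–11 N. The tip was about 41 mm up, which is the height for full travel. I inferred this from force and height, since the button itself can't be read.
- **Stylus:** it is back in its stand and released. Its top is at 133 mm, the same as at the start, and it stands at (562, −163) mm.
- **Carrier:** I pinched both catches and lifted it straight out. It is level and still, with its foot about 140 mm above the table, 85 mm above the controller's top. The scene camera and the cap height agree on this.

**What went wrong or disagreed**
- **Fingertip position:** the wrist depth showed the fingertips about 31–33 mm behind the reported tool point.
    - My first stylus grip was therefore only on its top. The stylus pivoted by about 9° during the press, and I corrected this before putting it back.
    - My first close on the carrier caught only its cap, so I opened, went lower and gripped again.
- **Grip opening:** it reads 28 mm where fully pinched catches should be 32 mm apart. I took that as the fingers flexing, because the carrier came out with only about 1 N on the wrist.
- **Bystanders:** the tape, screwdriver and beaker look unchanged from above. The knob and the yellow look-alike showed large changes there, probably because the arm now hides them. I could not confirm those two at the end, but I never steered near either.

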